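# Set out the pots and set the watering valve with its crank

### The job

Get the shelf ready for watering: first stand every pot in the middle of the saucer of its own colour (there may be fewer pots than saucers). Then take the crank from the grey tray, fit it fully down on the valve's square stem, turn it until the red pointer points straight at the wooden clothes peg clipped to the dial, lift the crank off and stand it upright back inside its tray. Turn the valve only with the crank, and leave everything else on the shelf where it is.

Things in the scene. Friction and masses are not known exactly. Their poses are not given: they have to be found in the camera images.
- pot_blue: empty blue ceramic pot, open at the top, 62 mm across the rim, 54 mm across the foot, 62 mm tall, wall 4 mm, about 0.16 kg; origin at the centre of its underside, z up. May be absent (None from the start)
- saucer_blue: fixed flat blue saucer, a disc 104 mm across and 4 mm thick with no lip; origin at the centre of its underside, on the shelf
- pot_yellow: empty yellow ceramic pot, open at the top, 62 mm across the rim, 54 mm across the foot, 62 mm tall, wall 4 mm, about 0.16 kg; origin at the centre of its underside, z up. May be absent (None from the start)
- saucer_yellow: fixed flat yellow saucer, a disc 104 mm across and 4 mm thick with no lip; origin at the centre of its underside, on the shelf
- pot_green: empty green ceramic pot, open at the top, 62 mm across the rim, 54 mm across the foot, 62 mm tall, wall 4 mm, about 0.16 kg; origin at the centre of its underside, z up. May be absent (None from the start)
- saucer_green: fixed flat green saucer, a disc 104 mm across and 4 mm thick with no lip; origin at the centre of its underside, on the shelf
- pot_brown: empty brown ceramic pot, open at the top, 62 mm across the rim, 54 mm across the foot, 62 mm tall, wall 4 mm, about 0.16 kg; origin at the centre of its underside, z up. May be absent (None from the start)
- saucer_brown: fixed flat brown saucer, a disc 104 mm across and 4 mm thick with no lip; origin at the centre of its underside, on the shelf
- valve: fixed watering valve: white round housing, 150 mm across, 30 mm high, with tick marks, and a pipe stub along its +x; origin on the turning axis at shelf level
- pointer (a joint): turn of the valve's red pointer (on a 72 mm black disc), rad: 0 when it lies along the valve's +x, positive anticlockwise from above; the stem is geared to it 4 : 1, so four turns of the stem carry the pointer round once, the same way. End stops at -3.5 and +3.5; it stays where it is left
- stem (a joint): turn of the square stem, rad, positive anticlockwise from above, four times the pointer's angle; end stops at -14 and +14, friction 0.3 N m
- stem_seat (a point): on the turning axis, 45 mm above the shelf, on the stem's 48 mm steel shoulder; turns with the stem. From here the brass square stem, 18 mm across flats (square to this point's x and y), rises 16 mm, then steps in to 16, 13 and 9 mm, 26 mm in all. The seated crank's underside rests here
- pointer_tip (a point): tip of the red pointer, 58 mm from the turning axis, 36 mm above the shelf
- peg_mark (a point): point 58 mm from the turning axis, straight in line with the wooden clothes peg (50 x 11 x 14 mm, fixed, radial, 62 to 112 mm from the axis, top 45 mm above the shelf) that is clipped to the dial's rim: where the pointer's tip must come
- crank: crank, 0.31 kg; origin under its hub's centre, z up. Hub 40 x 40 x 28 mm, square socket below (22 mm wide, sides along x and y, 28 mm deep): fits the stem at any quarter turn, 0.25 rad play either way. Steel arm 24 mm wide, x -20 to 97, z 28 to 36 mm; black grip block 26 x 26 mm over the hub, z 36 to 74 mm; orange handle at x = 80 mm. Stands on its hub unaided
- handle_grip (a point): middle of the crank's upright orange handle, a free-spinning round grip 24 mm across and 56 mm long, 80 mm from the hub axis along the crank's +x; this point is 70 mm above the hub's underside, the handle's top 93 mm
- crank_tray: fixed grey open tray, 140 x 140 mm outside, walls 4 mm thick and 12 mm high, floor 4 mm thick; origin at the centre of its underside. The crank stands in it at the start
- jar: glass jar with a steel twist cap, 64 mm across, 90 mm tall; not part of the job, to be left where it is; origin under its centre
- spare_peg_a: loose wooden clothes peg, 74 x 11 x 13 mm; not part of the job, to be left where it is; origin under its centre
- spare_peg_b: second loose wooden clothes peg, 74 x 11 x 13 mm; not part of the job, to be left where it is; origin under its centre
- ceramic_bowl: small white ceramic bowl, 90 mm across, 50 mm tall; not part of the job, to be left where it is; origin under its centre
- scrub_brush: scrubbing brush lying flat, about 0.2 m long, below 50 mm high; not part of the job, to be left where it is; origin under its centre
Things that resemble listed ones, but are neither listed nor needed, are in the scene too. What is shaped like the crank but green is not meant. What is shaped like the pot_brown but pink is not meant.

How it is judged:
By the outcome, as a careful person would: the job done as asked, in the order asked, and still so for the second after the job is handed in, with the robot touching nothing.
Of pot_blue, pot_yellow, pot_green, pot_brown only 2 to 4 are there at a start; the rules pass over those that are not, and their reading is None.
At some moment in a run one of pot_blue, pot_yellow, pot_green, pot_brown may be knocked a few centimetres aside while the robot is not near it.
It also fails if it takes over 210 s, if anything falls off the work surface, if the arm or the gripper's body presses on something with over 40 N, if the wrist force passes 120 N, or if a joint passes its speed limit or range.

### The arm

A 7-joint arm with a two-finger parallel gripper is mounted at the origin on the work surface. World frame = base frame: x ahead of the robot, y to its left, z up, the work surface at z = 0. Lengths are in m, angles in rad, forces in N, time in s.
With the tool pointing down it reaches from about 0.4 to 0.85 m from the base axis. Payload 10.4 kg.
Tool frame: the origin (TCP) lies on the centre line of the jaws, within the pads' length; the fingertips stand 14 mm ahead of it and the grasp point (between the pads) lies 5 mm behind it (tip_reach is the z of the fingertips in the tool frame, in m); z points along the fingers, x is the direction in which the jaws open and shut, and the axes are right-handed (so a half turn about z gives the same grasp; the last joint's range is limited). The gripper opens to 87 mm and grips with 3 to 60 N. Pads are 19 mm wide; open, the fingers measure 117 mm over their backs; the gripper's body (75 mm by 190 mm) begins 51 mm behind the grasp point.
Start: joints at [1.297, 0.332, -0.065, 1.46, 0.022, 1.35, -0.088], TCP at [0.155, -0.605, 0.237] pointing down, gripper open.
Joint ranges: [-2.6, 2.6], [-0.5, 2.12], [-1.47, 1.34], [0.16, 2.42], [-1.27, 4.41], [0.06, 2.06], [-2.6, 2.6]. Speed limits (rad/s): [2.22, 2.22, 2.79, 2.79, 3.14, 3.14, 3.14].

### API

Orientations are given as a unit quaternion [x, y, z, w].
In Python, from bench import * gives the robot as it stands.
- The arm moves only by the tool carry_out, never from a script. Its argument "rows" is a list of rows, each a list of 5 numbers: the closure, from -1 (fully open) to 1 (shut), so that 0 is half open, then the shift along the tool's x, y, z in units of 30 mm (1.0 is 30 mm), then the turn about the tool's z in units of 5 degrees (1.0 is 5 degrees). In form: [[jaw, x, y, z, turn], ...]. A call has 1 to 20 rows; each row shifts and turns the pose as measured when the row begins, along the tool's axes as they then stand; what a row does not reach is not made up. A row lasts 1/12 s, in which the tool goes at most 41.7 mm and 7.16 degrees, less where a joint would pass 70% of its speed; a pose out of reach is approached as far as the arm can. A call is refused whole if a number of a shift passes 1 or a number of a turn 1, either way. A call with a gripper value outside its range is refused whole. The fingers move at their own pace and stop on an object; "force" is the grip in N (left out, the last holds). Time passes only in rows, so rows that do not move let the fingers close. It gives the time, the measured TCP pose, the force and the opening at its end, in the units of the state.
- read_state(): the state, without advancing time (a new reading comes with each control period).
- camera(name): name is "scene" or "top" or "wrist"; returns the picture (480x640x3 uint8, blue, green, red); there is no depth.
- camera_info(name): a dict with "fx", "fy", "cx", "cy" (pixels), "extrinsics" (4x4, takes a point from camera to world coordinates); the wrist camera has in their place "tool_from_camera" (4x4, takes a point from camera to tool coordinates, whose origin is the TCP and whose axes are the tool frame's). Camera axes: x right, y down, z forward; pixel columns grow to the right and rows downward; lengths in m; the calibration is good to about 2 mm. A picture is of the moment at which its call begins: read the wrist's pose just before it. camera_info takes no time and is no camera call.
- close_job(): hands the job in, once; it reports no verdict.
Trained networks look in the newest picture that a camera, given by its name, has taken for a name from the list of things; names that differ only in an ending like _2 or _b are one class to them, and where a whole thing is asked for, a point or a joint stands for the part that bears it (a point fixed in the world has none). Each returns a list of dicts, best first, with "conf" (0 to 1); they miss things now and then, are a little off and sometimes report something else, mostly with a low value. They report only what shows in the picture. A call takes as long as a camera call. They do not tell look-alikes from the thing itself.
- recognise(query, camera): "box" ([centre column, centre row, width, height] in pixels, round what is visible of it).
- silhouettes(query, camera): "mask" (480x640 bool, what is visible of it) and "box" ([centre column, centre row, width, height] in pixels, round what is visible of it).
- pinpoint(query, camera): "xy" ([column, row] in pixels: a listed point, or the origin of a listed thing).
The state is a dict: "time": time; "joint_positions": joint angles; "joint_vel": joint speeds; "joint_torque": joint torques, N m; "ee_pos": TCP position; "eef_rot": TCP orientation; "ft_force": force on the tool from outside, world axes, zero at the start; "torque": the same for the moment, N m; "width": finger opening in m.
Only numpy, scipy, OpenCV 4.12 (cv2) and the standard library are available. Lean on these libraries where they do the work, as an engineer would, in place of code of your own. Each camera call takes 0.05 s, during which the arm holds its last target. There are 200 camera calls.

## Working session

There is one attempt and no reset: what is moved stays moved. The work goes in short steps, Python scripts to look and compute and a tool call to move; the robot and the scene stay as the last step left them, time stands still between calls to the robot, and variables do not carry over. Pictures are saved under pics/ and viewed, about 12 in all and at most 16, crops included, and the job is handed in when it is done.

Besides the shell and the picture viewer there is one more tool, called after "Call:" by a JSON object that holds its "op" and its "data". carry_out: Moves the arm, as the interface text tells. Its arguments: {"type":"object","properties":{"rows":{"type":"array","items":{"type":"array","items":{"type":"number"}}},"force":{"type":"number"}},"required":["rows"]}

```bash
mkdir -p pics; ls; cat > h.py <<'E'
from bench import *
import numpy as np, cv2
from scipy.spatial.transform import Rotation as R
def cam(name):
    i=camera_info(name)
    if name=='wrist':
        s=read_state(); T=np.eye(4); T[:3,:3]=R.from_quat(s['eef_rot']).as_matrix(); T[:3,3]=s['ee_pos']
        E=T@np.array(i['tool_from_camera'])
    else: E=np.array(i['extrinsics'])
    return i,E
def ray(c,uv,z):
    i,E=c
    d=E[:3,:3]@np.array([(uv[0]-i['cx'])/i['fx'],(uv[1]-i['cy'])/i['fy'],1.])
    o=E[:3,3]; return (o+d*(z-o[2])/d[2])
def proj(c,p):
    i,E=c
    q=np.linalg.inv(E)@np.append(p,1); return np.array([i['fx']*q[0]/q[2]+i['cx'],i['fy']*q[1]/q[2]+i['cy']])
def st():
    s=read_state(); r=R.from_quat(s['eef_rot']).as_matrix()
    print('t',round(s['time'],2),'p',np.round(s['ee_pos'],4),'yaw(x axis)',round(np.degrees(np.arctan2(r[1,0],r[0,0])),1),'zax',np.round(r[:,2],3),'F',np.round(s['ft_force'],1),'w',round(s['width'],4),'q7',round(s['joint_positions'][6],2))
    return s
def go(xy,z=None,yaw=None):
    "tool-frame shift (units) and turn (units) to a world target"
    s=read_state(); r=R.from_quat(s['eef_rot']).as_matrix(); p=np.array(s['ee_pos'])
    t=np.array([xy[0],xy[1],p[2] if z is None else z]); d=r.T@(t-p)/0.03
    y=np.degrees(np.arctan2(r[1,0],r[0,0]))
    tr=None if yaw is None else -((yaw-y+180)%360-180)/5
    print('shift units',np.round(d,2),'turn units',tr)
E
cat > a.py <<'E'
from h import *
st()
for n in ['scene','top']:
    cv2.imwrite(f'pics/{n}0.png',camera(n)); i,E=cam(n); print(n,{k:i[k] for k in('fx','fy','cx','cy')},np.round(E,3).tolist())
c=cam('top')
hs=dict(pot=0,saucer=.0)
for q,z in [('pot_blue',0),('pot_yellow',0),('pot_green',0),('pot_brown',0),('saucer_blue',0),('saucer_yellow',0),('saucer_green',0),('saucer_brown',0),('valve',0),('stem_seat',.045),('pointer_tip',.036),('peg_mark',.036),('crank',.004),('handle_grip',.074),('crank_tray',0)]:
    for d in pinpoint(q,'top')[:3]:
        print(q,round(d['conf'],2),np.round(d['xy'],1),np.round(ray(c,d['xy'],z),3))
E
python3 a.py
```

```text
pics
t 0.0 p [ 0.155  -0.6051  0.2358] yaw(x axis) -75.6 zax [-0.     0.001 -1.   ] F [-1.  -0.2 -0.1] w 0.0872 q7 -0.09
scene {'fx': 476.94997394606145, 'fy': 476.94997394606145, 'cx': 321.27445836437624, 'cy': 238.89983537159097} [[0.764, 0.519, -0.385, 0.852], [0.646, -0.598, 0.475, -0.476], [0.016, -0.611, -0.792, 0.844], [0.0, 0.0, 0.0, 1.0]]
top {'fx': 593.1226633428464, 'fy': 593.1226633428464, 'cx': 329.81654074023527, 'cy': 238.10279585207232} [[0.016, -0.993, 0.113, 0.302], [-1.0, -0.015, 0.012, -0.029], [-0.01, -0.113, -0.994, 1.622], [0.0, 0.0, 0.0, 1.0]]
pot_blue 0.92 [280.1 259.9] [0.424 0.126 0.   ]
pot_blue 0.5 [320.2 205.8] [ 0.576  0.018 -0.   ]
pot_yellow 0.92 [195.3 248.5] [0.452 0.36  0.   ]
pot_green 0.63 [321.6 257.8] [0.431 0.012 0.   ]
pot_brown 0.62 [233.2 254. ] [0.438 0.255 0.   ]
pot_brown 0.58 [227.1 296. ] [0.323 0.268 0.   ]
pot_brown 0.49 [401.2 197.2] [ 0.603 -0.206  0.   ]
saucer_blue 0.8 [322. 208.] [0.57  0.013 0.   ]
saucer_blue 0.24 [228.1 203.6] [0.578 0.274 0.   ]
saucer_yellow 0.59 [229.8 204.9] [0.575 0.269 0.   ]
saucer_green 0.91 [271.9 205.8] [0.574 0.152 0.   ]
saucer_brown 0.81 [183.5 195.3] [0.6   0.399 0.   ]
saucer_brown 0.33 [486.2 179.4] [ 0.657 -0.441  0.   ]
valve 0.62 [398.7 200.6] [ 0.594 -0.199  0.   ]
stem_seat 0.76 [402.2 194.4] [ 0.603 -0.203  0.045]
stem_seat 0.51 [489.  269.3] [ 0.404 -0.434  0.045]
pointer_tip 0.66 [413.4 178.5] [ 0.649 -0.235  0.036]
crank 0.7 [455.4 265.6] [ 0.415 -0.353  0.004]
crank 0.59 [436.2 344. ] [ 0.204 -0.3    0.004]
handle_grip 0.68 [492.8 265.4] [ 0.413 -0.436  0.074]
handle_grip 0.64 [462.9 327.4] [ 0.251 -0.357  0.074]
crank_tray 0.81 [451.5 264.9] [ 0.417 -0.343  0.   ]
crank_tray 0.27 [404. 198.] [ 0.601 -0.213  0.   ]
```

```bash
python3 -c "
import cv2
a=cv2.imread('pics/top0.png')[140:380,140:540]; cv2.imwrite('pics/t0c.png',cv2.resize(a,None,fx=2,fy=2,interpolation=cv2.INTER_CUBIC))"
```

```text
(no output)
```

View pics/t0c.png

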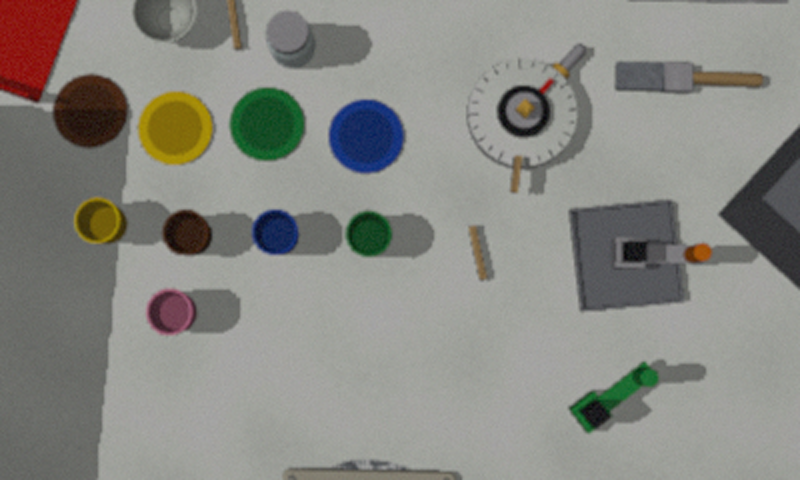

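View pics/scene0.png

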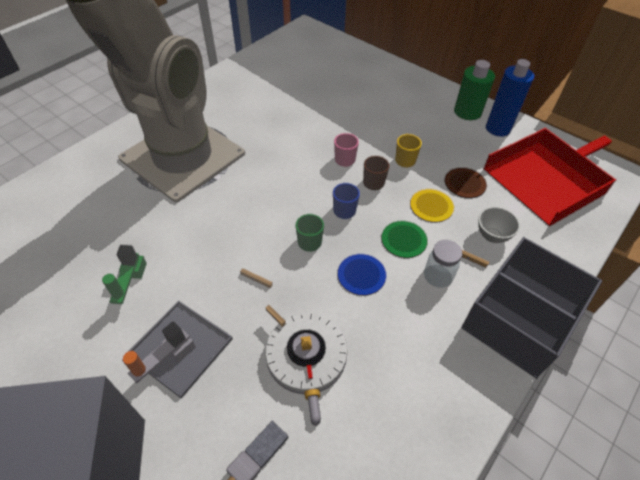

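The top view shows all four pots in a row at x≈0.43 with their saucers behind them. The pink pot and green crank are decoys. The crank stands in the tray, the pointer lies near the pipe, and the dial peg is on the −x side. Next I'm refining positions with masks.

```bash
cat >> h.py <<'E'
HSV=dict(blue=((105,90,20),(130,255,255)),yellow=((20,90,40),(34,255,255)),green=((55,90,20),(85,255,255)),brown=((0,60,10),(20,255,140)))
def hull(c,p,parts):
    P=[]
    a=np.linspace(0,2*np.pi,48,endpoint=False)
    for r,z in parts: P+=[proj(c,[p[0]+r*np.cos(t),p[1]+r*np.sin(t),z]) for t in a]
    return cv2.convexHull(np.array(P,np.float32))
def cen(m):
    M=cv2.moments(m); return np.array([M['m10'],M['m01']])/M['m00'],M['m00']
def fit(c,mask,parts):
    "centre of an upright round thing whose visible hull is mask"
    k=cv2.findNonZero(mask.astype(np.uint8)); h=cv2.convexHull(k)
    m,A=cen(h); zm=np.mean([q[1] for q in parts]); p=ray(c,m,zm)[:2]
    for _ in range(6):
        e,B=cen(hull(c,p,parts)); p=p+(ray(c,m,zm)-ray(c,e,zm))[:2]
    return p,A/B
POT=[(.027,0),(.031,.062)]; SAU=[(.052,.0),(.052,.004)]
def find(q,camn,parts,img=None):
    "position from silhouettes of query, all candidates"
    c=cam(camn); out=[]
    for d in silhouettes(q,camn)[:3]:
        p,a=fit(c,d['mask'],parts)
        s=''
        if img is not None: s=np.round(np.median(img[d['mask']],0))
        out.append((q,round(d['conf'],2),np.round(p,4),'area ratio',round(a,2),s))
    return out
E
cat > b.py <<'E'
from h import *
img=camera('top')
for col in ['blue','yellow','green','brown']:
    for o in find('pot_'+col,'top',POT,img)+find('saucer_'+col,'top',SAU,img): print(*o)
go((.36,-.33),.236,-40)
E
python3 b.py
```

```text
pot_blue 0.77 [0.429  0.1292] area ratio 0.95 [86. 39. 22.]
pot_blue 0.22 [0.4287 0.0044] area ratio 0.94 [34. 69. 22.]
saucer_blue 0.71 [0.5694 0.0126] area ratio 0.96 [104.  47.  23.]
pot_yellow 0.58 [0.4418 0.3654] area ratio 0.94 [ 10.  93. 112.]
saucer_yellow 0.94 [0.5777 0.2776] area ratio 0.91 [ 10. 112. 135.]
saucer_yellow 0.36 [0.4455 0.3749] area ratio 0.42 [ 10.  93. 112.]
pot_green 0.69 [0.4284 0.0046] area ratio 0.89 [34. 68. 21.]
pot_green 0.61 [0.7309 0.2905] area ratio 1.54 [ 98. 102. 101.]
saucer_green 0.82 [0.5836 0.1497] area ratio 0.98 [40. 83. 22.]
pot_brown 0.85 [0.3218 0.2654] area ratio 0.87 [ 82.  65. 114.]
pot_brown 0.83 [0.4265 0.2473] area ratio 0.98 [22. 32. 51.]
pot_brown 0.37 [ 0.6011 -0.2018] area ratio 1.16 [34. 33. 35.]
saucer_brown 0.57 [0.4342 0.0059] area ratio 0.35 [34. 68. 21.]
saucer_brown 0.56 [0.5991 0.3961] area ratio 0.93 [20. 31. 52.]
shift units [-7.2  -8.89  0.02] turn units -7.125839832991858
```

Call:
{"op": "carry_out", "data": {"rows": [[-1,0,0,-0.5,0],[-1,0,0,-0.5,0]]}}

```text
time: 1.47
ee_pos: [0.1547, -0.6041, 0.2639]
eef_rot: [0.79, -0.613, -0.002, -0.002]
ft_force: [-0.1, -0.2, -0.6]
width: 0.0874
```

Call:
{"op": "carry_out", "data": {"rows": [[-1,0,0,0,-1],[-1,0,0,0,-1],[-1,0,0,0,-1],[-1,0,0,0,-1],[-1,0,0,0,-1],[-1,0,0,0,-1],[-1,0,0,0,-1],[-1,0,0,0,-1],[-1,0,0,0,-1],[-1,0,0,0,-1],[-1,0,0,0,-1],[-1,0,0,0,-1],[-1,0,0,0,-1],[-1,0,0,0,-1],[-1,0,0,0,-1],[-1,0,0,0,-0.3],[-1,0,0,0,0]]}}

```text
time: 2.88
ee_pos: [0.155, -0.6054, 0.2682]
eef_rot: [0.999, 0.041, -0.0, 0.0]
ft_force: [-0.0, -0.9, -0.5]
width: 0.0866
```

```bash
cat > c.py <<'E'
from h import *
st(); c=cam('top'); img=cv2.imread('pics/top0.png'); hsv=cv2.cvtColor(img,cv2.COLOR_BGR2HSV)
P=dict(blue=(.429,.129),green=(.4285,.0045),yellow=(.442,.365),brown=(.4265,.247)); S=dict(blue=(.569,.013),green=(.58,.15),yellow=(.577,.275),brown=(.599,.397))
for col in P:
    m=cv2.inRange(hsv,*HSV[col])
    for p,parts in ((P[col],POT),(S[col],SAU)):
        w=np.zeros_like(m); h=hull(c,p,parts); cv2.fillConvexPoly(w,h.astype(int),255); w=cv2.dilate(w,np.ones((9,9)))
        mm=cv2.morphologyEx(m&w,cv2.MORPH_OPEN,np.ones((3,3)))
        q,a=fit(c,mm,parts); print(col,np.round(q,4),round(a,2))
E
python3 c.py
```

```text
t 2.88 p [ 0.155  -0.6054  0.2682] yaw(x axis) 4.7 zax [-0. -0. -1.] F [-0.  -0.9 -0.5] w 0.0866 q7 1.27
blue [0.431  0.1286] 0.87
blue [0.5705 0.0112] 0.93
green [0.4301 0.0035] 0.84
green [0.5854 0.1489] 0.91
yellow [0.4427 0.3655] 0.92
yellow [0.578  0.2765] 0.95
brown [0.4297 0.2447] 0.74
brown [0.6003 0.3956] 0.9
```

Call:
{"op": "carry_out", "data": {"rows": [[-1,0.8,-1,0,0.5],[-1,0.8,-1,0,0.5],[-1,0.8,-1,0,0],[-1,0.8,-1,0,0],[-1,0.8,-1,0,0],[-1,0.8,-1,0,0],[-1,0.8,-1,0,0],[-1,0.8,-1,0,0],[-1,0.2,-1,0,0],[-1,0.2,-1,0,0],[-1,0.2,-1,0,0],[-1,0.2,-1,0,0],[-1,0.2,-1,0,0],[-1,0.2,-1,0,0],[-1,0.2,-1,0,0],[-1,0.2,-1,0,0],[-1,0.2,-1,0,0],[-1,0.2,-1,0,0],[-1,0.2,-1,0,0],[-1,0.2,-0.8,0,0]]}}

```text
time: 4.55
ee_pos: [0.4375, 0.0102, 0.2664]
eef_rot: [1.0, -0.024, 0.002, 0.004]
ft_force: [1.0, -0.7, -0.9]
width: 0.0871
```

```bash
cat > d.py <<'E'
from h import *
st(); img=camera('wrist'); cv2.imwrite('pics/w1.png',img); i=camera_info('wrist'); print(np.round(i['tool_from_camera'],3).tolist(),i['fx'],i['cx'],i['cy'])
for o in find('pot_green','wrist',POT,img)+find('pot_blue','wrist',POT,img)+find('saucer_blue','wrist',SAU,img): print(*o)
go((.429,.004),.05,0)
E
python3 d.py
```

```text
t 4.55 p [0.4375 0.0102 0.2664] yaw(x axis) -2.8 zax [ 0.003 -0.009 -1.   ] F [ 1.  -0.7 -0.9] w 0.0871 q7 -0.1
[[1.0, -0.0, -0.001, 0.001], [0.0, 0.969, 0.246, -0.067], [0.001, -0.246, 0.969, -0.148], [0.0, 0.0, 0.0, 1.0]] 402.31845170077037 327.11194834904285 239.91723852192632
pot_green 0.97 [0.4295 0.0104] area ratio 0.96 [30. 59. 22.]
pot_blue 0.93 [0.4285 0.1308] area ratio 0.95 [75. 32. 17.]
saucer_blue 0.71 [0.5677 0.0123] area ratio 1.0 [85. 35. 20.]
shift units [-0.29  0.08  7.2 ] turn units -0.554967711004781
```

View pics/w1.png

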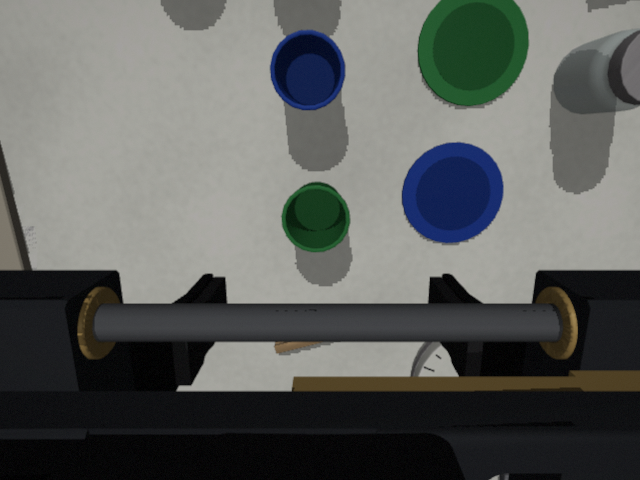

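Call:
{"op": "carry_out", "data": {"rows": [[-1,-0.3,0.1,1,-0.5],[-1,0,0,1,0],[-1,0,0,0,0],[-1,0,0,0,0]]}}

```text
time: 5.08
ee_pos: [0.4283, -0.0001, 0.2058]
eef_rot: [1.0, -0.006, 0.002, 0.005]
ft_force: [0.0, 0.9, -0.1]
width: 0.0868
```

```bash
sed -i 's/def find(q,camn,parts,img=None):/def find(q,camn,parts,img=None,c=None):/; s/    c=cam(camn); out=\[\]/    c=c or cam(camn); out=[]/' h.py
cat > e.py <<'E'
from h import *
import sys
st(); c=cam('wrist'); img=camera('wrist')
for col in sys.argv[1:]:
    for o in find('pot_'+col,'wrist',POT,img,c): print(*o)
    for d in pinpoint('pot_'+col,'wrist')[:1]: print(np.round(ray(c,d['xy'],0),4))
E
python3 e.py green; python3 -c "
from h import *
go((.429,.006),.055,0)"
```

```text
t 5.08 p [ 4.283e-01 -1.000e-04  2.058e-01] yaw(x axis) -0.7 zax [ 0.004 -0.01  -1.   ] F [ 0.   0.9 -0.1] w 0.0868 q7 -0.06
pot_green 0.63 [0.4282 0.0053] area ratio 0.96 [31. 60. 23.]
pot_green 0.62 [ 0.4112 -0.1205] area ratio 0.21 [ 74. 100. 121.]
[0.4299 0.004  0.    ]
shift units [-0.05 -0.24  5.06] turn units -0.12829652878793923
```

Call:
{"op": "carry_out", "data": {"rows": [[-1,0,-0.17,1,0],[-1,0,0,1,0],[-1,0,0,1,0],[-1,0,0,1,0],[-1,0,0,0.8,0],[-1,0,0,0.5,0],[-1,0,0,0,0],[1,0,0,0,0],[1,0,0,0,0],[1,0,0,0,0],[1,0,0,0,0],[1,0,0,0,0],[1,0,0,0,0],[1,0,0,0,0],[1,0,0,0,0]], "force": 20}}

```text
time: 6.48
ee_pos: [0.4456, 0.0002, 0.0592]
eef_rot: [1.0, -0.011, 0.017, 0.008]
ft_force: [0.7, 0.6, -1.9]
width: 0.0609
```

```bash
python3 - <<'E'
from h import *
s=st(); print(np.round(s['joint_positions'],3),np.round(s['joint_torque'],1),np.round(s['torque'],2))
cv2.imwrite('pics/w2.png',np.hstack([cv2.resize(camera('wrist'),(400,300)),cv2.resize(camera('scene')[120:360,160:480],(400,300))])); print(find('pot_green','top',POT,camera('top')))
E
```

```text
t 6.48 p [4.456e-01 2.000e-04 5.920e-02] yaw(x axis) -1.2 zax [ 0.033 -0.017 -0.999] F [ 0.7  0.6 -1.9] w 0.0609 q7 -0.32
[ 0.734  0.213 -0.901  2.096  0.242  0.896 -0.324] [ -0.  -34.7  -5.5 -32.1   0.1  -0.1   0. ] [-0.01 -0.03  0.07]
[]
```

View pics/w2.png

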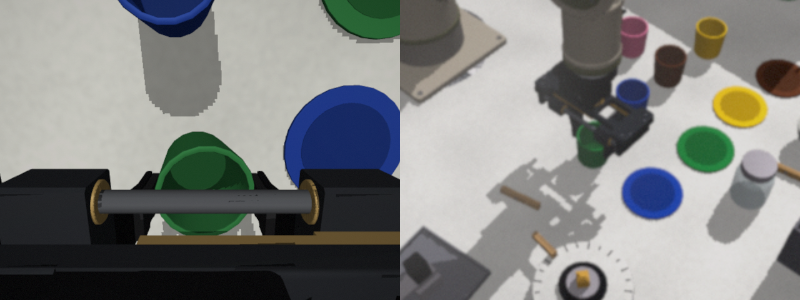

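Call:
{"op": "carry_out", "data": {"rows": [[1,0,0,-0.5,0],[1,0,0,-0.7,0],[1,0,0,-0.7,0],[1,0.2,0,-0.7,0],[1,0.3,0,-0.5,0],[1,0,0,0,0],[1,0,0,0,0]]}}

```text
time: 7.27
ee_pos: [0.4554, 0.0023, 0.1542]
eef_rot: [1.0, -0.01, 0.014, 0.007]
ft_force: [-0.5, -0.5, -2.6]
width: 0.0609
```

```bash
python3 - <<'E'
from h import *
s=st(); print(np.round(s['joint_positions'],3))
c=cam('wrist'); im=camera('wrist'); cv2.imwrite('pics/w3.png',im)
H=s['ee_pos'][2]
for d in silhouettes('pot_green','wrist')[:2]:print(d['conf'],d['box'])
E
```

```text
t 7.27 p [0.4554 0.0023 0.1542] yaw(x axis) -1.1 zax [ 0.027 -0.015 -1.   ] F [-0.5 -0.5 -2.6] w 0.0609 q7 -0.19
[ 0.804  0.073 -0.935  1.976  0.087  1.098 -0.188]
```

View pics/w3.png

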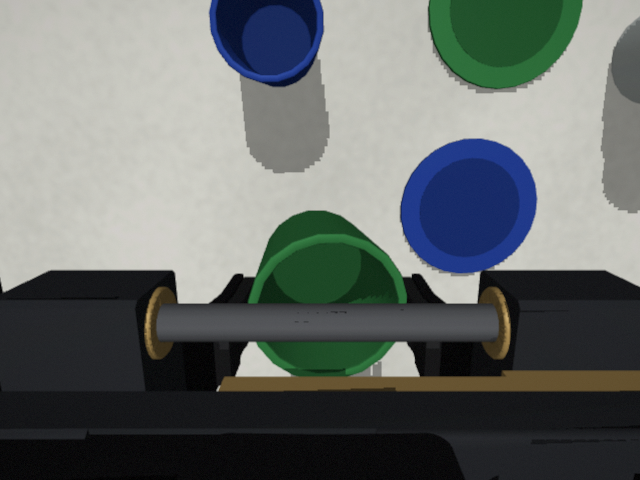

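Call:
{"op": "carry_out", "data": {"rows": [[1,0.7,-0.8,0,0],[1,0.7,-0.8,0,0],[1,0.7,-0.8,0,0],[1,0.7,-0.8,0,0],[1,0.7,-0.8,0,0],[1,0.7,-0.7,0,0],[1,0,0,0,0],[1,0,0,0,0]]}}

```text
time: 8.03
ee_pos: [0.5815, 0.1431, 0.1389]
eef_rot: [1.0, -0.012, 0.004, 0.01]
ft_force: [-0.3, -0.9, -1.1]
width: 0.0612
```

```bash
python3 -c "
from h import *
s=st(); print(np.round(s['joint_positions'],2)); go((.5845,.144),.064,0)"
```

```text
t 8.03 p [0.5815 0.1431 0.1389] yaw(x axis) -1.4 zax [ 0.007 -0.02  -1.   ] F [-0.3 -0.9 -1.1] w 0.0612 q7 -0.65
[ 0.37  0.5  -0.9   1.62  0.43  1.23 -0.65]
shift units [ 0.08 -0.08  2.5 ] turn units -0.2854339516992752
```

Call:
{"op": "carry_out", "data": {"rows": [[1,0.08,-0.05,0.8,-0.3],[1,0,0,0.8,0],[1,0,0,0.5,0],[1,0,0,0.2,0],[1,0,0,0.2,0],[1,0,0,0,0]]}}

```text
time: 8.53
ee_pos: [0.5792, 0.1426, 0.0579]
eef_rot: [1.0, 0.002, 0.0, 0.01]
ft_force: [1.2, -0.0, -1.4]
width: 0.0601
```

Call:
{"op": "carry_out", "data": {"rows": [[1,0.18,-0.05,-0.2,0],[1,0,0,0,0],[1,0,0,0.1,0]]}}

```text
time: 8.78
ee_pos: [0.5852, 0.1431, 0.0626]
eef_rot: [1.0, 0.002, 0.001, 0.01]
ft_force: [-0.6, 0.2, -1.8]
width: 0.0605
```

Call:
{"op": "carry_out", "data": {"rows": [[1,0,0,0.1,0],[-1,0,0,0,0],[-1,0,0,0,0],[-1,0,0,0,0],[-1,0,0,0,0],[-1,0,0,-0.5,0],[-1,0,0,-0.8,0],[-1,0,0,-0.8,0],[-1,0,0,-0.8,0],[-1,-0.6,0,-0.8,0],[-1,-0.6,0.1,-0.8,0],[-1,-0.7,0.1,0,0],[-1,-0.7,0.1,0,0],[-1,-0.7,0.1,0,0],[-1,-0.7,0,0,0],[-1,-0.6,0,0,0],[-1,-0.4,0,0,0],[-1,0,0,0,0],[-1,0,0,0,0]]}}

```text
time: 10.37
ee_pos: [0.4296, 0.1375, 0.214]
eef_rot: [1.0, 0.005, 0.007, 0.012]
ft_force: [-0.1, 0.1, -0.1]
width: 0.0873
```

```bash
python3 e.py blue; python3 - <<'E'
from h import *
im=camera('top'); print(*find('pot_green','top',POT,im),*find('saucer_green','top',SAU,im),sep='\n')
s=read_state();print(np.round(s['joint_positions'],2)); go((.43,.1295),.06,0)
E
```

```text
t 10.37 p [0.4296 0.1375 0.214 ] yaw(x axis) 0.5 zax [ 0.014 -0.024 -1.   ] F [-0.1  0.1 -0.1] w 0.0873 q7 -0.41
pot_blue 0.8 [0.4283 0.1293] area ratio 0.97 [77. 31. 16.]
[0.4283 0.128  0.    ]
('pot_green', 0.56, array([0.593 , 0.1472]), 'area ratio', 0.71, array([32., 68., 17.]))
('saucer_green', 0.8, array([0.5921, 0.1436]), 'area ratio', 0.71, array([40., 77., 22.]))
('saucer_green', 0.65, array([0.5855, 0.2821]), 'area ratio', 0.69, array([ 10., 115., 140.]))
('saucer_green', 0.42, array([ 0.658 , -0.4209]), 'area ratio', 0.84, array([102., 101., 108.]))
[ 0.65  0.01 -1.06  1.89  0.04  1.25 -0.41]
shift units [-0.05  0.16  5.1 ] turn units 0.10599843881867628
```

Call:
{"op": "carry_out", "data": {"rows": [[-1,-0.1,0.1,0.7,0.1],[-1,0,0.1,0.7,0],[-1,0,0,0.7,0],[-1,0,0,0.7,0],[-1,0,0,0.7,0],[-1,0,0,0.7,0],[-1,0,0,0.6,0],[-1,0,0,0.4,0],[-1,0,0,0,0],[-1,0,0,0,0]]}}

```text
time: 11.5
ee_pos: [0.4311, 0.1309, 0.0487]
eef_rot: [1.0, 0.0, 0.003, 0.006]
ft_force: [-0.6, 0.2, 0.5]
width: 0.0872
```

```bash
python3 -c "
from h import *
s=st(); print(np.round(s['joint_positions'],2)); go((.4285,.129),.055,0)"
```

```text
t 11.5 p [0.4311 0.1309 0.0487] yaw(x axis) 0.0 zax [ 0.007 -0.012 -1.   ] F [-0.6  0.2  0.5] w 0.0872 q7 -0.67
[ 0.51  0.31 -0.99  2.07  0.34  0.93 -0.67]
shift units [-0.09  0.06 -0.21] turn units 0.0020895872112248527
```

Call:
{"op": "carry_out", "data": {"rows": [[-1,-0.1,0.05,0,0],[1,0,0,0,0],[1,0,0,0,0],[1,0,0,0,0],[1,0,0,0,0],[1,0,0,0,0],[1,0,0,0,0],[1,0,0,0,0],[1,0,0,0,0],[1,0,0,-0.5,0],[1,0,0,-0.7,0],[1,0,0,-0.7,0],[1,0.2,0,-0.7,0],[1,0.6,0.5,-0.5,0],[1,0.7,0.6,0,0],[1,0.7,0.6,0,0],[1,0.7,0.6,0,0],[1,0.7,0.6,0,0],[1,0.6,0.5,0,0],[1,0,0,0,0]]}}

```text
time: 13.17
ee_pos: [0.5583, 0.0238, 0.1503]
eef_rot: [1.0, 0.002, 0.004, 0.008]
ft_force: [0.2, -0.1, -2.4]
width: 0.0608
```

```bash
python3 -c "
from h import *
s=st(); print(np.round(s['joint_positions'],2)); go((.570,.014),.056,0)"
```

```text
t 13.17 p [0.5583 0.0238 0.1503] yaw(x axis) 0.2 zax [ 0.008 -0.017 -1.   ] F [ 0.2 -0.1 -2.4] w 0.0608 q7 -0.39
[ 0.63  0.39 -0.93  1.72  0.35  1.2  -0.39]
shift units [0.36 0.28 3.15] turn units 0.03653298689000621
```

Call:
{"op": "carry_out", "data": {"rows": [[1,0.35,0.28,0.7,0],[1,0,0,0.7,0],[1,0,0,0.7,0],[1,0,0,0.5,0],[1,0,0,0.35,0],[1,0,0,0,0],[1,0,0,0,0]]}}

```text
time: 13.75
ee_pos: [0.5702, 0.0131, 0.0572]
eef_rot: [1.0, -0.0, 0.003, 0.007]
ft_force: [0.8, -0.4, -2.0]
width: 0.0605
```

```bash
python3 -c "
from h import *
s=st(); go((.570,.014),.054,0)"
```

```text
t 13.75 p [0.5702 0.0131 0.0572] yaw(x axis) 0.0 zax [ 0.007 -0.015 -1.   ] F [ 0.8 -0.4 -2. ] w 0.0605 q7 -0.45
shift units [-0.01 -0.03  0.1 ] turn units 0.00029423995634374477
```

Call:
{"op": "carry_out", "data": {"rows": [[1,0,0,0.1,0],[1,0,0,0.05,0],[-1,0,0,0,0],[-1,0,0,0,0],[-1,0,0,0,0],[-1,0,0,-0.5,0],[-1,0,0,-0.8,0],[-1,0,0,-0.9,0],[-1,0,0,-0.9,0],[-1,-0.3,-0.6,-0.9,0],[-1,-0.5,-0.9,-0.8,0],[-1,-0.6,-0.9,0,0],[-1,-0.6,-0.9,0,0],[-1,-0.6,-0.9,0,0],[-1,-0.6,-0.9,0,0],[-1,-0.6,-0.9,0,0],[-1,-0.5,-0.8,0,0],[-1,-0.3,-0.6,0,0],[-1,0,0,0,0],[-1,0,0,0,0]]}}

```text
time: 15.42
ee_pos: [0.4267, 0.2532, 0.2234]
eef_rot: [1.0, 0.003, 0.017, 0.007]
ft_force: [0.7, -0.6, -0.4]
width: 0.0871
```

```bash
python3 e.py brown; python3 - <<'E'
from h import *
s=read_state();print(np.round(s['joint_positions'],2)); go((.4285,.246),.05,0)
E
```

```text
t 15.42 p [0.4267 0.2532 0.2234] yaw(x axis) 0.3 zax [ 0.033 -0.015 -0.999] F [ 0.7 -0.6 -0.4] w 0.0871 q7 -0.77
pot_brown 0.85 [0.3217 0.2652] area ratio 0.96 [ 80.  65. 113.]
pot_brown 0.68 [0.4262 0.2479] area ratio 0.96 [14. 23. 43.]
[0.4261 0.246  0.    ]
[ 0.41  0.17 -1.13  1.78  0.19  1.28 -0.77]
shift units [-0.16  0.1   5.76] turn units 0.03070722234630239
```

Call:
{"op": "carry_out", "data": {"rows": [[-1,-0.1,0.1,0.7,0],[-1,-0.1,0,0.7,0],[-1,0,0,0.7,0],[-1,0,0,0.7,0],[-1,0,0,0.7,0],[-1,0,0,0.7,0],[-1,0,0,0.7,0],[-1,0,0,0.6,0],[-1,0,0,0.2,0],[-1,0,0,0,0],[-1,0,0,0,0]]}}

```text
time: 16.48
ee_pos: [0.4366, 0.2331, 0.0452]
eef_rot: [1.0, -0.011, 0.016, 0.009]
ft_force: [0.5, 0.5, -0.3]
width: 0.087
```

```bash
python3 -c "
from h import *
s=st(); print(np.round(s['joint_positions'],2)); go((.4265,.247),.05,0)"
```

```text
t 16.48 p [0.4366 0.2331 0.0452] yaw(x axis) -1.2 zax [ 0.033 -0.018 -0.999] F [ 0.5  0.5 -0.3] w 0.087 q7 -0.98
[ 0.26  0.42 -0.98  1.97  0.47  0.96 -0.98]
shift units [-0.34 -0.45 -0.18] turn units -0.24100266205708748
```

Call:
{"op": "carry_out", "data": {"rows": [[-1,-0.33,-0.45,-0.1,-0.2],[-1,0,0,0,0],[-1,0,0,0,0]]}}

```text
time: 16.73
ee_pos: [0.4284, 0.2474, 0.0506]
eef_rot: [1.0, -0.003, 0.018, 0.009]
ft_force: [0.8, -0.4, -0.1]
width: 0.0873
```

```bash
python3 -c "
from h import *
s=st(); go((.4265,.247),.05,0)"
```

```text
t 16.73 p [0.4284 0.2474 0.0506] yaw(x axis) -0.3 zax [ 0.036 -0.017 -0.999] F [ 0.8 -0.4 -0.1] w 0.0873 q7 -0.99
shift units [-0.07  0.01  0.02] turn units -0.06142875468967759
```

Call:
{"op": "carry_out", "data": {"rows": [[1,0,0,0,0],[1,0,0,0,0],[1,0,0,0,0],[1,0,0,0,0],[1,0,0,0,0],[1,0,0,0,0],[1,0,0,0,0],[1,0,0,0,0],[1,0,0,-0.5,0],[1,0,0,-0.7,0],[1,0,0,-0.7,0],[1,0.2,0,-0.7,0],[1,0.6,-0.5,-0.5,0],[1,0.8,-0.7,0,0],[1,0.8,-0.7,0,0],[1,0.8,-0.7,0,0],[1,0.8,-0.7,0,0],[1,0.7,-0.6,0,0],[1,0.5,-0.5,0,0],[1,0,0,0,0]]}}

```text
time: 18.4
ee_pos: [0.5891, 0.3789, 0.1451]
eef_rot: [1.0, -0.007, 0.017, 0.014]
ft_force: [-0.7, 0.3, -2.2]
width: 0.0612
```

```bash
python3 -c "
from h import *
s=st(); print(np.round(s['joint_positions'],2)); go((.600,.396),.06,0)"
```

```text
t 18.4 p [0.5891 0.3789 0.1451] yaw(x axis) -0.8 zax [ 0.033 -0.029 -0.999] F [-0.7  0.3 -2.2] w 0.0612 q7 -1.0
[-0.09  0.71 -0.89  1.32  0.59  1.36 -1.  ]
shift units [ 0.26 -0.66  2.83] turn units -0.15572616842616754
```

Call:
{"op": "carry_out", "data": {"rows": [[1,0.26,-0.66,0.6,-0.1],[1,0,0,0.7,0],[1,0,0,0.7,0],[1,0,0,0.5,0],[1,0,0,0.25,0],[1,0,0,0,0],[1,0,0,0,0]]}}

```text
time: 18.98
ee_pos: [0.5999, 0.3965, 0.0565]
eef_rot: [1.0, -0.003, 0.015, 0.015]
ft_force: [-0.5, -0.5, -1.7]
width: 0.0611
```

```bash
python3 -c "
from h import *
s=st(); go((.600,.396),.055,0)"
```

```text
t 18.98 p [0.5999 0.3965 0.0565] yaw(x axis) -0.3 zax [ 0.03  -0.03  -0.999] F [-0.5 -0.5 -1.7] w 0.0611 q7 -1.03
shift units [0.   0.01 0.05] turn units -0.057255307071335436
```

Call:
{"op": "carry_out", "data": {"rows": [[1,0,0,0.08,0],[-1,0,0,0,0],[-1,0,0,0,0],[-1,0,0,0,0],[-1,0,0,0,0],[-1,0,0,-0.5,0],[-1,0,0,-0.8,0],[-1,0,0,-0.9,0],[-1,0,0,-0.9,0],[-1,-0.4,0.1,-0.9,0],[-1,-0.6,0.1,-0.6,0],[-1,-0.7,0.1,0,0],[-1,-0.7,0.2,0,0],[-1,-0.7,0.2,0,0],[-1,-0.7,0.1,0,0],[-1,-0.6,0.1,0,0],[-1,-0.5,0.1,0,0],[-1,0,0,0,0],[-1,0,0,0,0]]}}

```text
time: 20.57
ee_pos: [0.4421, 0.3741, 0.2179]
eef_rot: [1.0, -0.002, 0.025, 0.01]
ft_force: [0.6, -0.4, 0.7]
width: 0.0872
```

```bash
python3 e.py yellow; python3 - <<'E'
from h import *
s=read_state();print(np.round(s['joint_positions'],2)); go((.4425,.3655),.05,0)
E
```

```text
t 20.57 p [0.4421 0.3741 0.2179] yaw(x axis) -0.2 zax [ 0.049 -0.021 -0.999] F [ 0.6 -0.4  0.7] w 0.0872 q7 -1.09
[0.4388 0.3658 0.    ]
[ 0.02  0.41 -1.05  1.59  0.41  1.34 -1.09]
shift units [-0.28  0.18  5.57] turn units -0.059894237481285015
```

Call:
{"op": "carry_out", "data": {"rows": [[-1,-0.2,0.1,0.7,0],[-1,-0.1,0,0.7,0],[-1,0,0,0.7,0],[-1,0,0,0.7,0],[-1,0,0,0.7,0],[-1,0,0,0.7,0],[-1,0,0,0.6,0],[-1,0,0,0.4,0],[-1,0,0,0.2,0],[-1,0,0,0,0],[-1,0,0,0,0]]}}

```text
time: 21.63
ee_pos: [0.4493, 0.3694, 0.0479]
eef_rot: [1.0, -0.007, 0.023, 0.008]
ft_force: [0.4, 0.2, -0.2]
width: 0.0872
```

```bash
python3 -c "
from h import *
s=st(); go((.441,.3655),.05,0)"
```

```text
t 21.63 p [0.4493 0.3694 0.0479] yaw(x axis) -0.8 zax [ 0.047 -0.016 -0.999] F [ 0.4  0.2 -0.2] w 0.0872 q7 -1.21
shift units [-0.27  0.14 -0.08] turn units -0.15277518176673652
```

Call:
{"op": "carry_out", "data": {"rows": [[-1,-0.27,0.14,0,0],[-1,0,0,0,0],[1,0,0,0,0],[1,0,0,0,0],[1,0,0,0,0],[1,0,0,0,0],[1,0,0,0,0],[1,0,0,0,0],[1,0,0,0,0],[1,0,0,-0.5,0],[1,0,0,-0.7,0],[1,0,0,-0.7,0],[1,0.3,0.1,-0.7,0],[1,0.6,0.4,-0.5,0],[1,0.8,0.5,0,0],[1,0.8,0.5,0,0],[1,0.8,0.5,0,0],[1,0.6,0.4,0,0],[1,0.3,0.2,0,0],[1,0,0,0,0]]}}

```text
time: 23.3
ee_pos: [0.5639, 0.2878, 0.1673]
eef_rot: [1.0, -0.003, 0.027, 0.005]
ft_force: [-0.4, -0.4, -2.3]
width: 0.0601
```

```bash
python3 -c "
from h import *
s=st(); print(np.round(s['joint_positions'],2)); go((.578,.277),.06,0)"
```

```text
t 23.3 p [0.5639 0.2878 0.1673] yaw(x axis) -0.3 zax [ 0.053 -0.011 -0.999] F [-0.4 -0.4 -2.3] w 0.0601 q7 -0.89
[ 0.14  0.54 -0.96  1.53  0.5   1.28 -0.89]
shift units [0.28 0.32 3.6 ] turn units -0.06448257924082554
```

Call:
{"op": "carry_out", "data": {"rows": [[1,0.28,0.32,0.7,0],[1,0,0,0.7,0],[1,0,0,0.7,0],[1,0,0,0.7,0],[1,0,0,0.5,0],[1,0,0,0.2,0],[1,0,0,0,0],[1,0,0,0,0]]}}

```text
time: 23.97
ee_pos: [0.5715, 0.2857, 0.0639]
eef_rot: [1.0, 0.001, 0.026, 0.002]
ft_force: [0.5, -0.1, -1.2]
width: 0.0608
```

```bash
python3 -c "
from h import *
s=st(); go((.578,.277),.053,0)"
```

```text
t 23.97 p [0.5715 0.2857 0.0639] yaw(x axis) 0.1 zax [ 0.053 -0.004 -0.999] F [ 0.5 -0.1 -1.2] w 0.0608 q7 -0.93
shift units [0.2  0.29 0.37] turn units 0.02588584221235237
```

Call:
{"op": "carry_out", "data": {"rows": [[1,0.2,0.29,0.1,0],[1,0,0,0,0],[1,0,0,0.15,0],[1,0,0,0,0]]}}

```text
time: 24.3
ee_pos: [0.5798, 0.2774, 0.06]
eef_rot: [1.0, 0.001, 0.028, 0.001]
ft_force: [0.2, -0.6, -1.9]
width: 0.0605
```

Call:
{"op": "carry_out", "data": {"rows": [[1,0,0,0.2,0],[1,0,0,0.08,0],[1,0,0,0,0],[-1,0,0,0,0],[-1,0,0,0,0],[-1,0,0,0,0],[-1,0,0,0,0],[-1,0,0,-0.5,0],[-1,0,0,-0.8,0],[-1,0,0,-0.9,0],[-1,0,0,-0.9,0],[-1,0,0,-0.9,0],[-1,0,0.5,-0.9,0],[-1,0,0.8,-0.4,0],[-1,0,0.9,0,0],[-1,0,0.9,0,0],[-1,0,0.9,0,0],[-1,0,0.9,0,0],[-1,0,0.9,0,0],[-1,0,0.9,0,0]]}}

```text
time: 25.97
ee_pos: [0.5692, 0.082, 0.2341]
eef_rot: [0.999, 0.01, 0.034, -0.002]
ft_force: [0.8, -0.2, -0.1]
width: 0.087
```

Call:
{"op": "carry_out", "data": {"rows": [[-1,-0.5,0.9,0,0],[-1,-0.5,0.9,0,0],[-1,-0.5,0.9,0,0],[-1,-0.5,0.9,0,0],[-1,-0.5,0.9,0,0],[-1,-0.5,0.9,0,0],[-1,-0.5,0.9,0,0],[-1,-0.5,0.9,0,0],[-1,-0.5,0.9,0,0],[-1,-0.5,0.9,0,0],[-1,0,0.9,0,0],[-1,0,0,0,0],[-1,0,0,0,0]]}}

```text
time: 27.05
ee_pos: [0.4173, -0.2328, 0.2338]
eef_rot: [0.999, 0.01, 0.038, 0.003]
ft_force: [-0.2, 0.2, -0.9]
width: 0.087
```

```bash
python3 - <<'E'
from h import *
s=st(); print(np.round(s['joint_positions'],2))
im=camera('top'); cv2.imwrite('pics/top2.png',im); cv2.imwrite('pics/t2c.png',cv2.resize(im[140:320,150:550],None,fx=2,fy=2,interpolation=cv2.INTER_CUBIC))
for col in ['blue','yellow','green','brown']:
    for o in find('pot_'+col,'top',POT,im): print(*o)
E
```

```text
t 27.05 p [ 0.4173 -0.2328  0.2338] yaw(x axis) 1.2 zax [ 0.077 -0.005 -0.997] F [-0.2  0.2 -0.9] w 0.087 q7 0.48
[ 1.27 -0.01 -0.82  1.86 -0.04  1.22  0.48]
pot_blue 0.68 [0.572  0.0125] area ratio 0.93 [86. 37. 18.]
pot_yellow 0.8 [0.5833 0.2777] area ratio 0.95 [ 10.  94. 115.]
pot_yellow 0.57 [ 0.6043 -0.205 ] area ratio 5.82 [149. 153. 153.]
pot_yellow 0.47 [0.6034 0.3968] area ratio 0.91 [17. 26. 43.]
pot_green 0.8 [0.5858 0.146 ] area ratio 0.94 [32. 66. 18.]
pot_brown 0.67 [0.6031 0.3963] area ratio 0.95 [17. 26. 43.]
pot_brown 0.61 [0.3226 0.2656] area ratio 0.9 [ 83.  66. 116.]
```

View pics/t2c.png

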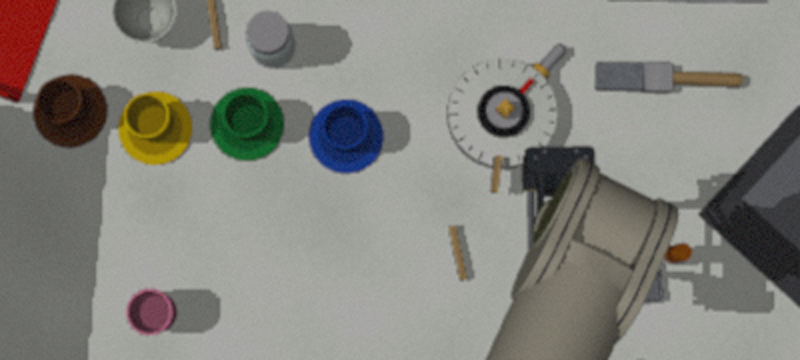

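Call:
{"op": "carry_out", "data": {"rows": [[-1,0,0.5,0,0.2],[-1,0,0.5,0,0],[-1,0,0.5,0,0],[-1,0,0.5,0,0],[-1,0,0.5,0,0],[-1,0,0.5,0,0],[-1,0,0.5,0,0],[-1,0,0,0,0],[-1,0,0,0,0]]}}

```text
time: 28.05
ee_pos: [0.4184, -0.3495, 0.2324]
eef_rot: [0.999, 0.002, 0.038, 0.002]
ft_force: [0.0, 1.0, 0.3]
width: 0.087
```

```bash
python3 - <<'E'
from h import *
s=st(); print(np.round(s['joint_positions'],2))
ct=cam('top'); t0=cv2.imread('pics/top0.png')
g=t0[245:290,435:480].max(2); m=(g<45).astype(np.uint8); n,l,ss,cc=cv2.connectedComponentsWithStats(m); k=1+np.argmax(ss[1:,4]); print('block top0',ss[k],ray(ct,cc[k]+[435,245],.07))
h=cv2.cvtColor(t0,cv2.COLOR_BGR2HSV); m=cv2.inRange(h,(4,150,60),(20,255,255)); m[:, :470]=0; m[:250]=0;m[285:]=0; print('handle',ray(ct,cen(m)[0],.085))
c=cam('wrist'); im=camera('wrist'); cv2.imwrite('pics/w4.png',im)
for q,z in [('crank',.004),('handle_grip',.074),('crank_tray',0)]:
    for d in pinpoint(q,'wrist')[:2]: print(q,round(d['conf'],2),np.round(d['xy']),np.round(ray(c,d['xy'],z),4))
E
```

```text
t 28.05 p [ 0.4184 -0.3495  0.2324] yaw(x axis) 0.2 zax [ 0.075 -0.005 -0.997] F [0.  1.  0.3] w 0.087 q7 0.56
[ 1.31  0.18 -0.74  1.7   0.09  1.24  0.56]
block top0 [ 17  16  12  10 103] [ 0.41193074 -0.34449824  0.07      ]
handle [ 0.40964152 -0.42336177  0.085     ]
crank 0.75 [ 58. 148.] [ 0.2011 -0.2938  0.004 ]
crank 0.7 [300. 208.] [ 0.4108 -0.348   0.004 ]
handle_grip 0.75 [299. 315.] [ 0.4081 -0.4251  0.074 ]
handle_grip 0.69 [ 85. 234.] [ 0.2489 -0.3542  0.074 ]
```

View pics/w4.png

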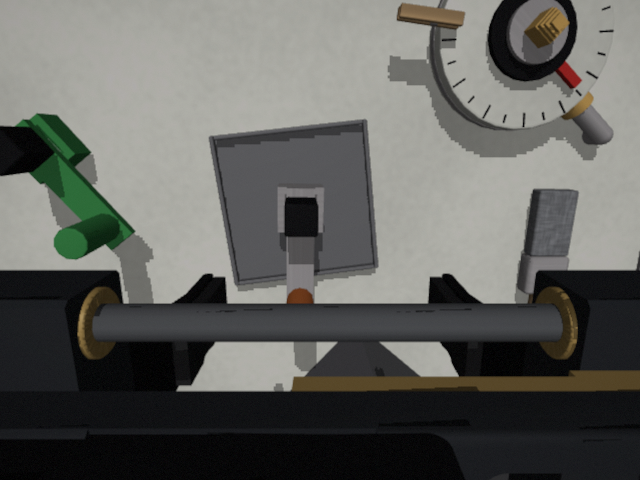

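Call:
{"op": "carry_out", "data": {"rows": [[-1,1,0,0,0],[-1,1,0,0,0],[-1,1,0,0,0],[-1,0,0,0,0],[-1,0,0,0,0]]}}

```text
time: 28.67
ee_pos: [0.5113, -0.3453, 0.2403]
eef_rot: [0.999, 0.003, 0.037, 0.004]
ft_force: [0.1, -0.2, 0.4]
width: 0.0868
```

Call:
{"op": "carry_out", "data": {"rows": [[-1,-0.3,0,0,0],[-1,-0.3,0,0,0],[-1,-0.3,0,0,0],[-1,-0.3,0,0,0],[-1,-0.3,0,0,0],[-1,-0.3,0,0,0],[-1,-0.3,0,0,0],[-1,-0.3,0,0,0],[-1,0,0,0,0],[-1,0,0,0,0]]}}

```text
time: 29.5
ee_pos: [0.4268, -0.3464, 0.2352]
eef_rot: [0.999, 0.001, 0.036, 0.006]
ft_force: [-0.5, 0.3, 0.4]
width: 0.0869
```

Call:
{"op": "carry_out", "data": {"rows": [[-1,0,0,-0.4,0],[-1,0,0,-0.4,0],[-1,0,0,-0.4,0],[-1,0,0,-0.4,0],[-1,0,0,-0.4,0],[-1,0,0,0,0],[-1,0,0,1,0],[-1,0,0,1,0],[-1,0,0,1,0],[-1,0,0,1,0],[-1,0,0,0,0],[-1,0,0,0,0]]}}

```text
time: 30.5
ee_pos: [0.4391, -0.3466, 0.1853]
eef_rot: [0.999, 0.005, 0.042, 0.009]
ft_force: [0.2, -0.3, 0.3]
width: 0.0872
```

```bash
python3 -c "
from h import *
s=st(); print(np.round(s['joint_positions'],2)); go((.411,-.347),.065,-1.5)"
```

```text
t 30.5 p [ 0.4391 -0.3466  0.1853] yaw(x axis) 0.6 zax [ 0.083 -0.018 -0.996] F [ 0.2 -0.3  0.3] w 0.0872 q7 0.49
[ 1.27  0.25 -0.75  1.74  0.16  1.14  0.49]
shift units [-1.27 -0.07  3.92] turn units 0.4129941918535394
```

Call:
{"op": "carry_out", "data": {"rows": [[-1,-0.6,0,0.2,0.4],[-1,-0.5,0,0.3,0],[-1,-0.1,0,0.5,0],[-1,-0.1,0,0.5,0],[-1,0,0,0.5,0],[-1,0,0,0.5,0],[-1,0,0,0.4,0],[-1,0,0,0.4,0],[-1,0,0,0.2,0],[-1,0,0,0,0],[-1,0,0,0,0]]}}

```text
time: 31.42
ee_pos: [0.4173, -0.3544, 0.0917]
eef_rot: [0.999, -0.013, 0.049, 0.016]
ft_force: [-0.7, -0.1, 0.5]
width: 0.0873
```

```bash
python3 -c "
from h import *
s=st(); print(np.round(s['joint_positions'],2)); go((.411,-.347),.062,-1.5)"
```

```text
t 31.42 p [ 0.4173 -0.3544  0.0917] yaw(x axis) -1.4 zax [ 0.098 -0.032 -0.995] F [-0.7 -0.1  0.5] w 0.0873 q7 0.44
[ 1.27  0.31 -0.72  1.88  0.22  0.93  0.44]
shift units [-0.31 -0.27  0.96] turn units 0.018013348599276925
```

Call:
{"op": "carry_out", "data": {"rows": [[-1,0,0,0,0],[-1,0,0,0,0],[-1,0,0,0,0],[-1,0,0,0,0]]}}

```text
time: 31.75
ee_pos: [0.4183, -0.3551, 0.0939]
eef_rot: [0.999, -0.013, 0.05, 0.016]
ft_force: [0.3, -0.3, 0.1]
width: 0.0864
```

Call:
{"op": "carry_out", "data": {"rows": [[-1,0,0,-0.7,0],[-1,0,0,-0.7,0],[-1,0,0,-0.7,0],[-1,0,0,0,0],[-1,0,0,0,0]]}}

```text
time: 32.17
ee_pos: [0.4114, -0.3525, 0.1594]
eef_rot: [0.999, -0.013, 0.05, 0.016]
ft_force: [0.0, 0.1, -0.2]
width: 0.0868
```

Call:
{"op": "carry_out", "data": {"rows": [[-1,0,-1,0,0],[-1,0,-1,0,0],[-1,0,-1,0,0],[-1,0,0,0,0],[-1,0,0,0,0]]}}

```text
time: 32.58
ee_pos: [0.4133, -0.2605, 0.1549]
eef_rot: [0.999, -0.014, 0.05, 0.017]
ft_force: [-0.4, -1.9, -0.9]
width: 0.087
```

Call:
{"op": "carry_out", "data": {"rows": [[-1,0,0,0,-1],[-1,0,0,0,-1],[-1,0,0,0,-1],[-1,0,0,0,0],[-1,0,0,0,0]]}}

```text
time: 33.0
ee_pos: [0.4127, -0.2616, 0.1532]
eef_rot: [0.991, 0.12, 0.047, 0.023]
ft_force: [-0.4, 0.9, 0.7]
width: 0.0869
```

Call:
{"op": "carry_out", "data": {"rows": [[-1,0,1,0,1],[-1,0,1,0,1],[-1,0,1,0,1],[-1,0,0,0,0],[-1,0,0,0,0]]}}

```text
time: 33.42
ee_pos: [0.4257, -0.3555, 0.156]
eef_rot: [0.998, -0.024, 0.049, 0.016]
ft_force: [1.0, 0.2, 0.6]
width: 0.0873
```

```bash
python3 -c "
from h import *
s=st(); print(np.round(s['joint_positions'],2)); go((.411,-.347),.062,-1.5)"
```

```text
t 33.42 p [ 0.4257 -0.3555  0.156 ] yaw(x axis) -2.7 zax [ 0.096 -0.033 -0.995] F [1.  0.2 0.6] w 0.0873 q7 0.45
[ 1.29  0.25 -0.74  1.8   0.16  1.06  0.45]
shift units [-0.81 -0.35  3.06] turn units -0.24308521750408546
```

Call:
{"op": "carry_out", "data": {"rows": [[-1,-0.8,-0.35,0,-0.2],[-1,0,0,0.9,0],[-1,0,0,0.9,0],[-1,0,0,0.8,0],[-1,0,0,0.4,0],[-1,0,0,0,0]]}}

```text
time: 33.92
ee_pos: [0.4105, -0.3479, 0.0621]
eef_rot: [0.998, -0.021, 0.05, 0.018]
ft_force: [-0.2, -0.4, -1.0]
width: 0.0869
```

```bash
python3 -c "
from h import *
s=st(); go((.411,-.347),.062,-1.5)"
```

```text
t 33.92 p [ 0.4105 -0.3479  0.0621] yaw(x axis) -2.3 zax [ 0.099 -0.037 -0.994] F [-0.2 -0.4 -1. ] w 0.0869 q7 0.4
shift units [ 0.02 -0.03  0.  ] turn units -0.1527997015057622
```

Call:
{"op": "carry_out", "data": {"rows": [[1,0,0,0,0],[1,0,0,0,0],[1,0,0,0,0],[1,0,0,0,0],[1,0,0,0,0],[1,0,0,0,0],[1,0,0,0,0],[1,0,0,0,0],[1,0,0,0,0],[1,0,0,0,0],[1,0,0,-0.5,0],[1,0,0,-0.8,0],[1,0,0,-0.8,0],[1,0,0,-0.8,0],[1,0,0,-0.8,0],[1,0,0,0,0],[1,0,0,0,0]], "force": 30}}

```text
time: 35.33
ee_pos: [0.3977, -0.3416, 0.1778]
eef_rot: [0.999, -0.021, 0.048, 0.016]
ft_force: [-0.3, -0.2, -4.2]
width: 0.0257
```

```bash
python3 - <<'E'
from h import *
st(); c=cam('wrist'); im=camera('wrist'); t=cv2.resize(camera('scene')[230:430,80:400],(640,400)); cv2.imwrite('pics/w5.png',np.hstack([cv2.resize(im,(400,300)),cv2.resize(t,(400,300))]))
ct=cam('top'); t0=cv2.imread('pics/top0.png'); cv2.imwrite('pics/v0.png',cv2.resize(t0[150:240,355:455],None,fx=6,fy=6,interpolation=cv2.INTER_CUBIC))
h=cv2.cvtColor(t0,cv2.COLOR_BGR2HSV); sub=lambda m:[m.__setitem__((slice(None),slice(0,355)),0),m.__setitem__((slice(None),slice(455,None)),0),m.__setitem__((slice(0,150),),0),m.__setitem__((slice(240,None),),0)]
m=cv2.inRange(h,(0,150,80),(6,255,255))|cv2.inRange(h,(172,150,80),(180,255,255)); sub(m); pr=ray(ct,cen(m)[0],.036); print('red',pr,m.sum()/255)
# black disc 72mm
b=(t0.max(2)<50).astype(np.uint8)*255; sub(b); k=cv2.convexHull(cv2.findNonZero(cv2.morphologyEx(b,cv2.MORPH_OPEN,np.ones((2,2))))); print('disc',ray(ct,cen(k)[0],.034),cv2.minAreaRect(k)[1])
# white housing
d=silhouettes  # unused
go((.603,-.203),.19,0)
E
```

```text
t 35.33 p [ 0.3977 -0.3416  0.1778] yaw(x axis) -2.3 zax [ 0.095 -0.033 -0.995] F [-0.3 -0.2 -4.2] w 0.0257 q7 0.53
red [ 0.63663707 -0.23269187  0.036     ] 15.0
disc [ 0.59967672 -0.20613277  0.034     ] (24.041629791259766, 23.33452033996582)
shift units [ 6.66 -4.89  0.07] turn units -0.45826351404567733
```

View pics/w5.png

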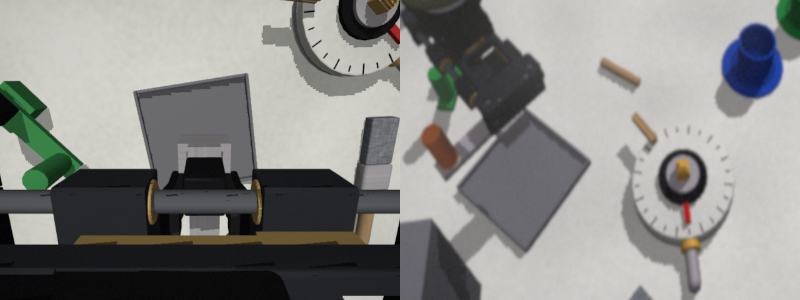

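View pics/v0.png

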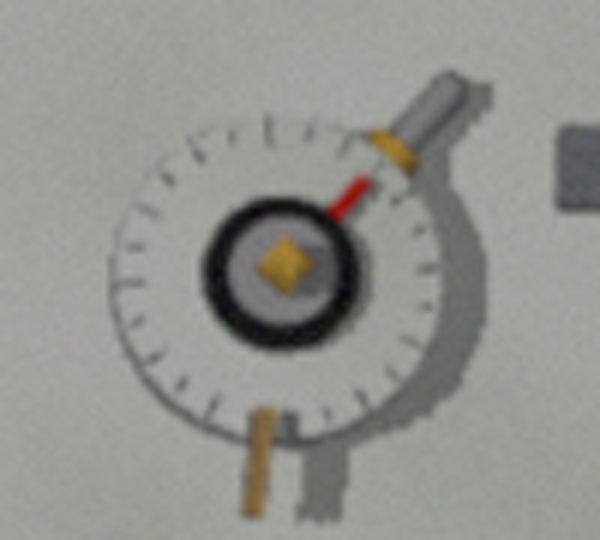

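Call:
{"op": "carry_out", "data": {"rows": [[1,0,0,-0.3,1],[1,0,0,0,1],[1,0,0,0,1],[1,0,0,0,1],[1,0,0,0,1],[1,0,0,0,1],[1,0,0,0,1],[1,0,0,0,1],[1,0,0,0,0.5],[1,0,0,0,0]]}}

```text
time: 36.27
ee_pos: [0.3918, -0.3357, 0.1697]
eef_rot: [0.917, -0.398, 0.039, -0.01]
ft_force: [1.0, -0.4, -1.7]
width: 0.0256
```

```bash
python3 - <<'E'
from h import *
st(); go((.53,-.27),.19,-46)
E
```

```text
t 36.27 p [ 0.3918 -0.3357  0.1697] yaw(x axis) -47.0 zax [ 0.08  -0.012 -0.997] F [ 1.  -0.4 -1.7] w 0.0256 q7 -0.24
shift units [ 1.58 -4.88 -0.33] turn units -0.197315144147251
```

Call:
{"op": "carry_out", "data": {"rows": [[1,0.3,-0.9,-0.1,-0.1],[1,0.3,-0.9,-0.1,0],[1,0.3,-0.9,-0.1,0],[1,0.3,-0.9,-0.1,0],[1,0.3,-0.9,-0.1,0],[1,0.1,-0.4,-0.1,0],[1,0,0,0,0],[1,0,0,0,0]]}}

```text
time: 36.93
ee_pos: [0.5304, -0.2649, 0.1871]
eef_rot: [0.92, -0.389, 0.031, -0.012]
ft_force: [-0.5, -1.0, -3.9]
width: 0.0254
```

```bash
python3 - <<'E'
from h import *
st(); c=cam('wrist'); im=camera('wrist'); cv2.imwrite('pics/w6.png',im); np.save('c6.npy',c[1])
for q,z in [('stem_seat',.045),('pointer_tip',.036),('peg_mark',.036),('valve',0)]:
    for d in pinpoint(q,'wrist')[:2]: print(q,round(d['conf'],2),np.round(d['xy']),np.round(ray(c,d['xy'],z),4))
E
```

```text
t 36.93 p [ 0.5304 -0.2649  0.1871] yaw(x axis) -45.9 zax [ 0.067 -0.002 -0.998] F [-0.5 -1.  -3.9] w 0.0254 q7 -0.57
stem_seat 0.85 [324. 106.] [ 0.602  -0.2026  0.045 ]
stem_seat 0.21 [284. 382.] [ 0.4284 -0.3256  0.045 ]
pointer_tip 0.67 [399. 104.] [ 0.6425 -0.2399  0.036 ]
pointer_tip 0.41 [283. 382.] [ 0.4235 -0.3284  0.036 ]
peg_mark 0.72 [258. 161.] [ 0.5421 -0.1941  0.036 ]
valve 0.88 [317. 116.] [ 0.5982 -0.2016  0.    ]
valve 0.37 [328. 249.] [ 0.5252 -0.2849  0.    ]
```

View pics/w6.png

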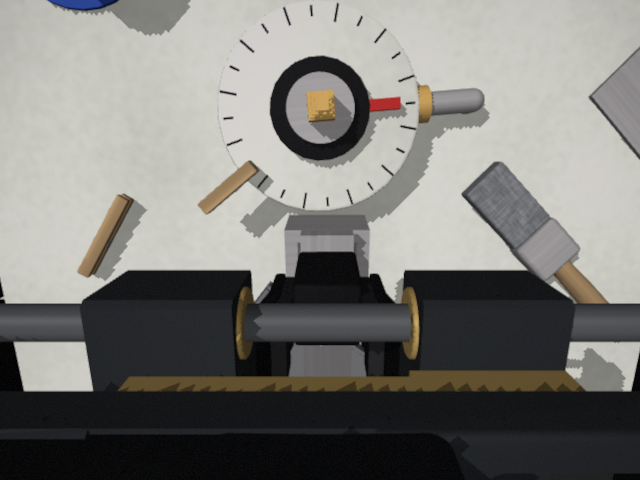

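```bash
cat > ov.py <<'E'
from h import *
i=camera_info('wrist'); E=np.array(i['tool_from_camera']); c=(i,E); im=cv2.imread('pics/w6.png')
big=cv2.resize(im[200:400,240:420],None,fx=4,fy=4,interpolation=cv2.INTER_CUBIC)
def draw(o,tx,ty,col):
    Rm=R.from_euler('xyz',[ty,tx,0]).as_matrix()  # crank frame axes in tool: x->+y, z->-z
    B=np.array([[0,1,0],[1,0,0],[0,0,-1.]]).T
    for z,x0,x1,w in [(0,-.02,.02,.02),(.028,-.02,.02,.02),(.036,-.02,.097,.012),(.074,-.013,.013,.013)]:
        P=[proj(c,np.array(o)+Rm@(B@np.array([x,y,z]))) for x,y in [(x0,-w),(x1,-w),(x1,w),(x0,w)]]
        cv2.polylines(big,[np.round((np.array(P)-[240,200])*4).astype(int)],True,col,1)
draw([0,-.006,.058],0,0,(0,0,255)); draw([0,-.0045,.058],0,-.037,(0,255,0))
cv2.imwrite('pics/ov.png',big[:600])
E
python3 ov.py
```

```text
(no output)
```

View pics/ov.png

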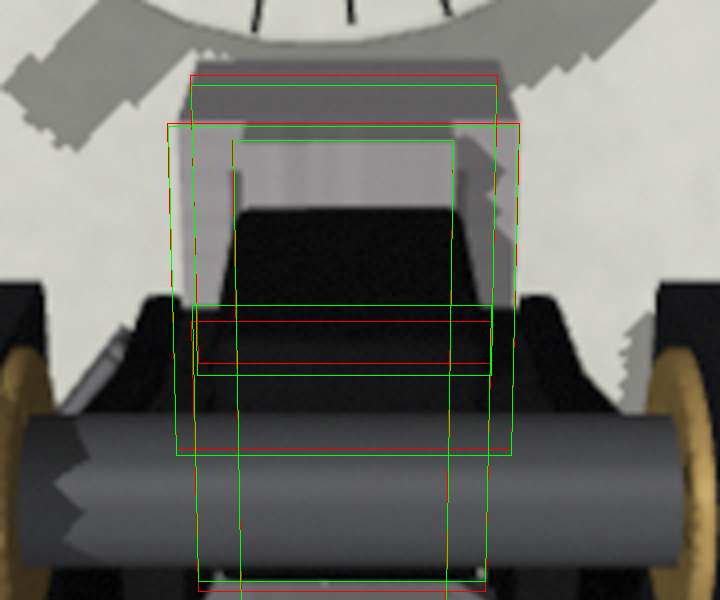

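```bash
cat >> h.py <<'E'
def hubgo(ax,zb,h=(0,-.008,.058)):
    "shift (units) bringing the held hub's underside to axis ax at height zb"
    s=st(); r=R.from_quat(s['eef_rot']).as_matrix(); p=np.array(s['ee_pos']); b=p+r@np.array(h)
    print('hub now',np.round(b,4),'shift',np.round(r.T@(np.array([*ax,zb])-b)/.03,2))
E
python3 - <<'E'
from h import *
E6=np.load('c6.npy'); c=(camera_info('wrist'),E6); im=cv2.imread('pics/w6.png')
b=(im[40:175,255:385].max(2)<45).astype(np.uint8); k=cv2.convexHull(cv2.findNonZero(cv2.morphologyEx(b,cv2.MORPH_OPEN,np.ones((3,3))))); print('disc',ray(c,cen(k)[0]+[255,40],.034),cv2.minAreaRect(k)[1])
h=cv2.cvtColor(im,cv2.COLOR_BGR2HSV); m=cv2.inRange(h,(0,150,80),(6,255,255))|cv2.inRange(h,(172,150,80),(180,255,255)); print('red',ray(c,cen(m)[0],.036))
print('peg',ray(c,(252,165),.045),ray(c,(205,208),.045))
hubgo((.602,-.2026),.085)
E
```

```text
disc [ 0.60039603 -0.20054694  0.034     ] (102.0, 97.0)
red [ 0.63480355 -0.23221129  0.036     ]
peg [ 0.53773609 -0.19379787  0.045     ] [ 0.49162992 -0.18998616  0.045     ]
t 37.18 p [ 0.5294 -0.2667  0.188 ] yaw(x axis) -46.2 zax [ 0.068 -0.004 -0.998] F [ 1.  -0.3 -3.1] w 0.0257 q7 -0.57
hub now [ 0.539  -0.2614  0.1305] shift [-0.04 -2.8   1.65]
```

Call:
{"op": "carry_out", "data": {"rows": [[1,0,-0.9,0.1,0],[1,0,-0.9,0.2,0],[1,0,-0.8,0.4,0],[1,0,-0.1,0.5,0],[1,0,0,0.3,0],[1,0,0,0,0]]}}

```text
time: 37.68
ee_pos: [0.5888, -0.217, 0.1455]
eef_rot: [0.917, -0.397, 0.033, -0.009]
ft_force: [-1.7, -0.2, -2.7]
width: 0.0261
```

```bash
python3 - <<'E'
from h import *
hubgo((.6012,-.202),.045)
E
```

```text
t 37.68 p [ 0.5888 -0.217   0.1455] yaw(x axis) -46.8 zax [ 0.067 -0.01  -0.998] F [-1.7 -0.2 -2.7] w 0.0261 q7 -0.76
hub now [ 0.5985 -0.2121  0.088 ] shift [-0.26 -0.24  1.43]
```

Call:
{"op": "carry_out", "data": {"rows": [[1,-0.26,-0.24,0.1,0],[1,0,0,0.2,0],[1,0,0,0,0]]}}

```text
time: 37.93
ee_pos: [0.5872, -0.2088, 0.136]
eef_rot: [0.917, -0.398, 0.033, -0.008]
ft_force: [-0.6, -0.8, -3.5]
width: 0.0258
```

```bash
python3 - <<'E'
from h import *
hubgo((.6012,-.202),.045)
E
```

```text
t 37.93 p [ 0.5872 -0.2088  0.136 ] yaw(x axis) -47.1 zax [ 0.066 -0.012 -0.998] F [-0.6 -0.8 -3.5] w 0.0258 q7 -0.78
hub now [ 0.5969 -0.2041  0.0784] shift [-0.01 -0.11  1.12]
```

Call:
{"op": "carry_out", "data": {"rows": [[1,0,-0.13,0.1,0],[1,0,0,0.4,0],[1,0,0,0.4,0],[1,0,0,0,0]]}}

```text
time: 38.27
ee_pos: [0.5925, -0.2059, 0.1102]
eef_rot: [0.916, -0.399, 0.034, -0.008]
ft_force: [-1.0, -1.9, 1.0]
width: 0.0259
```

```bash
python3 - <<'E'
from h import *
hubgo((.6012,-.202),.045)
E
```

```text
t 38.27 p [ 0.5925 -0.2059  0.1102] yaw(x axis) -47.1 zax [ 0.068 -0.012 -0.998] F [-1.  -1.9  1. ] w 0.0259 q7 -0.8
hub now [ 0.6023 -0.2012  0.0527] shift [-0.02  0.06  0.25]
```

Call:
{"op": "carry_out", "data": {"rows": [[1,0,0.05,0.25,0],[1,0,0,0.1,0],[1,0,0,0.1,0],[1,0,0,0,0]]}}

```text
time: 38.6
ee_pos: [0.5976, -0.2035, 0.1054]
eef_rot: [0.917, -0.397, 0.038, -0.009]
ft_force: [-5.6, 0.5, -4.3]
width: 0.0266
```

```bash
python3 - <<'E'
from h import *
hubgo((.6012,-.202),.045)
E
```

```text
t 38.6 p [ 0.5976 -0.2035  0.1054] yaw(x axis) -46.9 zax [ 0.078 -0.013 -0.997] F [-5.6  0.5 -4.3] w 0.0266 q7 -0.81
hub now [ 0.608  -0.1988  0.0479] shift [-0.08  0.24  0.08]
```

Call:
{"op": "carry_out", "data": {"rows": [[-1,0,0,0,0],[-1,0,0,0,0],[-1,0,0,0,0],[-1,0,0,0,0],[-1,0,0,0,0],[-1,0,0,-0.5,0],[-1,0,0,-0.8,0],[-1,0,0,-0.8,0],[-1,0,0.4,-0.8,0],[-1,0,0.5,-0.8,0],[-1,0,0.5,0,0],[-1,0,0,0,0]]}}

```text
time: 39.6
ee_pos: [0.5583, -0.2311, 0.2239]
eef_rot: [0.917, -0.396, 0.041, -0.01]
ft_force: [-0.8, -1.4, -0.9]
width: 0.0863
```

```bash
cat > v.py <<'E'
from h import *
import sys
st(); c=cam('wrist'); im=camera('wrist'); np.save('cv.npy',c[1]); cv2.imwrite('pics/v1.png',im)
for q,z in [('crank',.045),('handle_grip',.115),('stem_seat',.045),('pointer_tip',.036)]:
    for d in pinpoint(q,'wrist')[:2]: print(q,round(d['conf'],2),np.round(d['xy']),np.round(ray(c,d['xy'],z),4))
m=cv2.inRange(cv2.cvtColor(im,cv2.COLOR_BGR2HSV),(5,150,60),(18,255,255)); n,l,s,cc=cv2.connectedComponentsWithStats(m); k=1+np.argmax(s[1:,4]); print('orange',s[k],ray(c,cc[k],.12))
cv2.imwrite('pics/v1b.png',np.hstack([im,cv2.resize(camera('scene')[280:430,230:390],(512,480))])[:,:,:] if 0 else np.hstack([cv2.resize(im,(440,330)),cv2.resize(camera('scene')[280:430,230:380],(330,330))]))
E
python3 v.py
```

```text
t 39.6 p [ 0.5583 -0.2311  0.2239] yaw(x axis) -46.8 zax [ 0.082 -0.014 -0.997] F [-0.8 -1.4 -0.9] w 0.0863 q7 -0.66
crank 0.94 [320. 170.] [ 0.5996 -0.2017  0.045 ]
handle_grip 0.68 [329. 292.] [ 0.5435 -0.2577  0.115 ]
pointer_tip 0.62 [387. 164.] [ 0.6418 -0.2396  0.036 ]
orange [ 311  263   39   41 1212] [ 0.54709977 -0.25269182  0.12      ]
```

View pics/v1b.png

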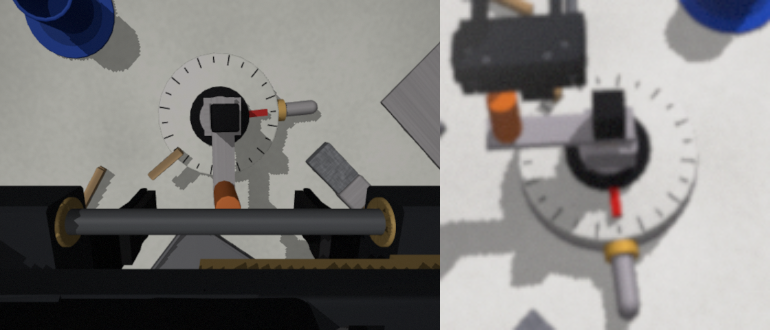

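```bash
cat >> h.py <<'E'
AX=np.array([.6003,-.2017])
def arc(n,deg,z=None,rad=.080):
    s=st(); r=R.from_quat(s['eef_rot']).as_matrix(); p=np.array(s['ee_pos']); d=p[:2]-AX; a0=np.arctan2(d[1],d[0])
    print('angle',round(np.degrees(a0),1),'radius',round(np.hypot(*d),4)); z=p[2] if z is None else z; out=[]
    for k in range(1,n+1):
        a=a0+np.radians(deg)*k; t=np.array([*(AX+rad*np.array([np.cos(a),np.sin(a)])),z]); out.append([1]+[round(float(v),2) for v in r.T@(t-p)/.03]+[0]); p=t
    print(out)
E
python3 - <<'E'
from h import *
s=st(); go((.5437,-.2573),.145); go((.5437,-.2573),.112)
E
```

```text
t 39.9 p [ 0.5598 -0.2273  0.2213] yaw(x axis) -46.5 zax [ 0.081 -0.01  -0.997] F [1.  1.1 0.1] w 0.0867 q7 -0.66
shift units [0.2  1.21 2.5 ] turn units None
shift units [0.13 1.26 3.6 ] turn units None
```

Call:
{"op": "carry_out", "data": {"rows": [[-1,0.2,0.8,0.3,0],[-1,0,0.45,0.7,0],[-1,0,0,0.8,0],[-1,0,0,0.8,0],[-1,0,0,0.7,0],[-1,0,0,0.3,0],[-1,0,0,0,0]]}}

```text
time: 40.48
ee_pos: [0.5473, -0.2541, 0.1049]
eef_rot: [0.92, -0.39, 0.037, -0.013]
ft_force: [-0.2, -0.4, 0.6]
width: 0.0871
```

```bash
python3 - <<'E'
from h import *
s=st(); go((.5437,-.2573),.112)
E
```

```text
t 40.48 p [ 0.5473 -0.2541  0.1049] yaw(x axis) -46.1 zax [ 0.079 -0.004 -0.997] F [-0.2 -0.4  0.6] w 0.0871 q7 -0.66
shift units [ 0.01  0.15 -0.25] turn units None
```

Correct and close lightly on the handle.

Call:
{"op": "carry_out", "data": {"rows": [[-1,0,0.13,-0.25,0],[1,0,0,0,0],[1,0,0,0,0],[1,0,0,0,0],[1,0,0,0,0],[1,0,0,0,0],[1,0,0,0,0],[1,0,0,0,0],[1,0,0,0,0],[1,0,0,0,0]], "force": 12}}

```text
time: 41.32
ee_pos: [0.5466, -0.2566, 0.1186]
eef_rot: [0.92, -0.39, 0.04, -0.013]
ft_force: [0.5, 1.4, 0.1]
width: 0.0352
```

```bash
python3 - <<'E'
from h import *
arc(10,-14)
E
```

```text
t 41.32 p [ 0.5466 -0.2566  0.1186] yaw(x axis) -46.0 zax [ 0.085 -0.007 -0.996] F [0.5 1.4 0.1] w 0.0352 q7 -0.64
angle -134.4 radius 0.0768
[[1, -0.64, 0.04, -0.04, 0], [1, -0.61, -0.22, -0.03, 0], [1, -0.54, -0.36, -0.01, 0], [1, -0.44, -0.48, -0.0, 0], [1, -0.31, -0.57, 0.01, 0], [1, -0.16, -0.63, 0.02, 0], [1, -0.01, -0.65, 0.04, 0], [1, 0.15, -0.63, 0.04, 0], [1, 0.3, -0.58, 0.05, 0], [1, 0.43, -0.49, 0.05, 0]]
```

Call:
{"op": "carry_out", "data": {"rows": [[1,0,0,0.15,0],[1,0,0,0,0],[1,0,0,0,0],[1,0,0,0,0]]}}

```text
time: 41.65
ee_pos: [0.5467, -0.2569, 0.1134]
eef_rot: [0.92, -0.39, 0.04, -0.013]
ft_force: [-0.1, -0.4, 0.9]
width: 0.0237
```

```bash
python3 - <<'E'
from h import *
arc(10,-14)
E
```

```text
t 41.65 p [ 0.5467 -0.2569  0.1134] yaw(x axis) -46.0 zax [ 0.084 -0.007 -0.996] F [-0.1 -0.4  0.9] w 0.0237 q7 -0.64
angle -134.1 radius 0.0769
[[1, -0.64, 0.04, -0.04, 0], [1, -0.61, -0.21, -0.03, 0], [1, -0.54, -0.36, -0.01, 0], [1, -0.44, -0.48, -0.0, 0], [1, -0.31, -0.57, 0.01, 0], [1, -0.17, -0.63, 0.02, 0], [1, -0.01, -0.65, 0.04, 0], [1, 0.15, -0.63, 0.04, 0], [1, 0.3, -0.58, 0.05, 0], [1, 0.43, -0.49, 0.05, 0]]
```

Call:
{"op": "carry_out", "data": {"rows": [[1,-0.64,-0.05,-0.04,0],[1,-0.61,-0.21,-0.03,0],[1,-0.54,-0.36,-0.01,0],[1,-0.44,-0.48,0,0],[1,-0.31,-0.57,0.01,0],[1,-0.17,-0.63,0.02,0],[1,-0.01,-0.65,0.04,0],[1,0,0,0,0]]}}

```text
time: 42.32
ee_pos: [0.5453, -0.1446, 0.1126]
eef_rot: [0.917, -0.396, 0.036, -0.004]
ft_force: [0.0, 0.6, 0.5]
width: 0.0084
```

```bash
python3 - <<'E'
from h import *
arc(12,-14)
E
```

```text
t 42.32 p [ 0.5453 -0.1446  0.1126] yaw(x axis) -46.8 zax [ 0.069 -0.021 -0.997] F [0.  0.6 0.5] w 0.0084 q7 -0.87
angle 133.9 radius 0.0792
[[1, 0.05, -0.65, 0.03, 0], [1, 0.22, -0.61, 0.04, 0], [1, 0.37, -0.54, 0.04, 0], [1, 0.48, -0.43, 0.05, 0], [1, 0.57, -0.3, 0.05, 0], [1, 0.63, -0.15, 0.05, 0], [1, 0.65, 0.0, 0.04, 0], [1, 0.63, 0.16, 0.03, 0], [1, 0.57, 0.31, 0.02, 0], [1, 0.48, 0.44, 0.01, 0], [1, 0.36, 0.54, 0.0, 0], [1, 0.22, 0.61, -0.01, 0]]
```

```bash
cat > w.py <<'E'
from h import *
st(); c=cam('wrist'); im=camera('wrist'); cv2.imwrite('pics/v2.png',im)
sc=camera('scene'); cv2.imwrite('pics/v2b.png',np.hstack([cv2.resize(im,(440,330)),cv2.resize(sc[250:430,210:390],(330,330))]))
cs=cam('scene')
for q,z in [('handle_grip',.115),('crank',.045),('pointer_tip',.036)]:
    for n,cc in (('scene',cs),('wrist',c)):
        for d in pinpoint(q,n)[:2]:
            p=ray(cc,d['xy'],z)[:2]; print(q,n,round(d['conf'],2),np.round(d['xy']),np.round(p,4),'ang',round(np.degrees(np.arctan2(*(p-AX)[::-1])),1),'r',round(np.hypot(*(p-AX)),4))
E
python3 w.py
```

```text
t 42.32 p [ 0.5453 -0.1446  0.1126] yaw(x axis) -46.8 zax [ 0.069 -0.021 -0.997] F [0.  0.6 0.5] w 0.0084 q7 -0.87
handle_grip scene 0.6 [112. 285.] [ 0.2826 -0.3619] ang -153.2 r 0.3558
handle_grip scene 0.15 [306. 348.] [ 0.6242 -0.2272] ang -47.0 r 0.035
crank scene 0.81 [307. 348.] [ 0.6044 -0.2041] ang -30.2 r 0.0047
crank scene 0.71 [137. 271.] [ 0.2379 -0.3008] ang -164.7 r 0.3757
crank wrist 0.68 [456. 265.] [ 0.5984 -0.2029] ang -147.9 r 0.0022
pointer_tip scene 0.65 [302. 377.] [ 0.631  -0.2464] ang -55.5 r 0.0543
pointer_tip scene 0.33 [181. 352.] [ 0.4344 -0.3539] ang -137.5 r 0.2252
pointer_tip wrist 0.89 [543. 270.] [ 0.6335 -0.25  ] ang -55.5 r 0.0586
```

View pics/v2b.png

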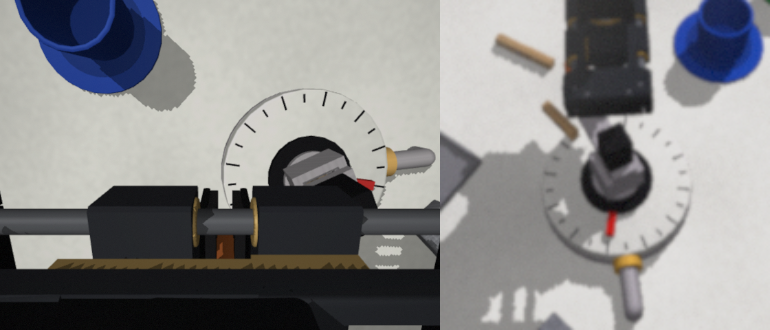

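Call:
{"op": "carry_out", "data": {"rows": [[-0.2,0,0,0,0],[-0.2,0,0,0,0],[-0.2,0,0,0,0],[-0.2,0,0,0,0],[-0.2,0,0,0,0],[-0.2,0,0.3,0,0],[-0.2,0,0.3,0,0],[-0.2,0,0.15,0,0],[-0.2,0,0,0,0],[1,0,0,0,0],[1,0,0,0,0],[1,0,0,0,0],[1,0,0,0,0],[1,0,0,0,0],[1,0,0,0,0],[1,0,0,0,0],[1,0,0,0,0]], "force": 45}}

```text
time: 44.13
ee_pos: [0.5244, -0.1675, 0.1111]
eef_rot: [0.916, -0.4, 0.036, -0.003]
ft_force: [-0.9, -0.2, -0.3]
width: 0.0228
```

```bash
python3 - <<'E'
from h import *
arc(12,-11)
im=camera('wrist'); cv2.imwrite('pics/v3.png',im)
E
```

```text
t 44.13 p [ 0.5244 -0.1675  0.1111] yaw(x axis) -47.2 zax [ 0.067 -0.024 -0.997] F [-0.9 -0.2 -0.3] w 0.0228 q7 -0.81
angle 155.8 radius 0.0833
[[1, -0.05, -0.53, 0.01, 0], [1, -0.06, -0.51, 0.01, 0], [1, 0.04, -0.51, 0.02, 0], [1, 0.14, -0.49, 0.02, 0], [1, 0.23, -0.46, 0.03, 0], [1, 0.31, -0.4, 0.03, 0], [1, 0.38, -0.34, 0.04, 0], [1, 0.44, -0.26, 0.04, 0], [1, 0.48, -0.17, 0.04, 0], [1, 0.5, -0.07, 0.03, 0], [1, 0.51, 0.02, 0.03, 0], [1, 0.5, 0.12, 0.03, 0]]
```

```bash
python3 - <<'E'
from h import *
for f in('v2','v3'):
    im=cv2.imread(f'pics/{f}.png'); m=cv2.inRange(cv2.cvtColor(im,cv2.COLOR_BGR2HSV),(4,130,30),(20,255,200)); m[:180]=0; m[372:]=0; m[:,:250]=0; m[:,420:]=0
    for r in range(250,372,6):
        x=np.where(m[r])[0]
        if len(x)>2: print(f,r,x.min(),x.max(),len(x))
i=camera_info('wrist'); c=(i,np.array(i['tool_from_camera']))
for s in (-.012,0,.012): print(s,[np.round(proj(c,p)) for p in ((0,s-.012,-.026),(0,s+.012,-.026),(-.012,s,-.026),(0.012,s,-.026))])
E
```

```text
v2 292 283 371 11
v2 298 281 372 14
v2 304 281 373 12
v2 310 282 372 7
v2 316 282 369 5
v2 334 281 373 8
v2 340 281 373 10
v2 346 281 374 45
v2 352 282 373 41
v2 358 283 372 31
v2 364 315 340 26
v2 370 314 340 27
v3 274 310 342 33
v3 280 306 347 42
v3 286 303 350 48
v3 292 250 406 66
v3 298 250 407 74
v3 304 251 408 9
v3 310 404 409 6
v3 340 250 408 6
v3 346 250 409 83
v3 352 250 408 78
v3 358 251 406 62
v3 364 303 352 50
v3 370 311 344 34
-0.012 [array([325., 276.]), array([325., 344.]), array([289., 311.]), array([362., 311.])]
0 [array([325., 311.]), array([325., 376.]), array([289., 344.]), array([361., 344.])]
0.012 [array([325., 344.]), array([325., 406.]), array([290., 376.]), array([360., 376.])]
```

Call:
{"op": "carry_out", "data": {"rows": [[1,0,-0.5,0.01,0],[1,-0.04,-0.51,0.01,0],[1,0.04,-0.51,0.02,0],[1,0.14,-0.49,0.02,0],[1,0.23,-0.46,0.03,0],[1,0.31,-0.4,0.03,0],[1,0.38,-0.34,0.04,0],[1,0.44,-0.26,0.04,0]]}}

```text
time: 44.85
ee_pos: [0.6209, -0.1182, 0.1106]
eef_rot: [0.917, -0.398, 0.019, 0.002]
ft_force: [-4.1, 2.5, 6.7]
width: 0.0227
```

```bash
python3 - <<'E'
from h import *
arc(14,-11)
E
```

```text
t 44.85 p [ 0.6209 -0.1182  0.1106] yaw(x axis) -46.9 zax [ 0.034 -0.019 -0.999] F [-4.1  2.5  6.7] w 0.0227 q7 -0.98
angle 76.1 radius 0.086
[[1, 0.56, -0.07, 0.02, 0], [1, 0.49, -0.15, 0.02, 0], [1, 0.51, -0.05, 0.02, 0], [1, 0.51, 0.05, 0.02, 0], [1, 0.49, 0.15, 0.02, 0], [1, 0.45, 0.24, 0.01, 0], [1, 0.4, 0.32, 0.01, 0], [1, 0.33, 0.39, 0.01, 0], [1, 0.25, 0.44, 0.0, 0], [1, 0.16, 0.48, 0.0, 0], [1, 0.07, 0.51, -0.0, 0], [1, -0.03, 0.51, -0.01, 0], [1, -0.13, 0.49, -0.01, 0], [1, -0.22, 0.46, -0.01, 0]]
```

Call:
{"op": "carry_out", "data": {"rows": [[1,0.5,-0.2,0.02,0],[1,0.51,-0.12,0.02,0],[1,0.51,-0.03,0.02,0],[1,0.51,0.07,0.02,0],[1,0.49,0.15,0.02,0],[1,0.45,0.24,0.01,0],[1,0.4,0.32,0.01,0],[1,0.33,0.39,0.01,0],[1,0.25,0.44,0,0],[1,0.16,0.48,0,0]]}}

```text
time: 45.68
ee_pos: [0.6766, -0.2257, 0.1148]
eef_rot: [0.921, -0.389, 0.016, -0.009]
ft_force: [7.0, 2.3, 3.9]
width: 0.0229
```

```bash
sed -i 's/^AX=.*/AX=np.array([.6005,-.2])/' h.py; python3 - <<'E'
from h import *
arc(14,-11,rad=.082)
E
```

```text
t 45.68 p [ 0.6766 -0.2257  0.1148] yaw(x axis) -45.8 zax [ 0.036  0.004 -0.999] F [7.  2.3 3.9] w 0.0229 q7 -0.79
angle -18.7 radius 0.0803
[[1, 0.24, 0.46, -0.01, 0], [1, 0.1, 0.51, -0.01, 0], [1, -0.0, 0.52, -0.01, 0], [1, -0.1, 0.51, -0.02, 0], [1, -0.2, 0.48, -0.02, 0], [1, -0.29, 0.44, -0.02, 0], [1, -0.37, 0.37, -0.02, 0], [1, -0.43, 0.3, -0.02, 0], [1, -0.48, 0.21, -0.02, 0], [1, -0.51, 0.11, -0.01, 0], [1, -0.52, 0.01, -0.01, 0], [1, -0.52, -0.09, -0.01, 0], [1, -0.49, -0.18, -0.01, 0], [1, -0.45, -0.27, -0.0, 0]]
```

Call:
{"op": "carry_out", "data": {"rows": [[1,0.26,0.45,0.03,0],[1,0.12,0.51,0.03,0],[1,0,0.52,0.03,0],[1,-0.1,0.51,0.03,0],[1,-0.2,0.48,0,0],[1,-0.29,0.44,0,0],[1,-0.37,0.37,-0.02,0],[1,-0.43,0.3,-0.02,0],[1,-0.48,0.21,-0.02,0],[1,-0.51,0.11,-0.01,0],[1,-0.52,0.01,-0.01,0],[1,-0.52,-0.09,-0.01,0]]}}

```text
time: 46.68
ee_pos: [0.5384, -0.2477, 0.1151]
eef_rot: [0.919, -0.392, 0.032, -0.014]
ft_force: [1.1, -5.6, -1.4]
width: 0.0227
```

```bash
python3 - <<'E'
from h import *
arc(14,-11,rad=.082)
E
```

```text
t 46.68 p [ 0.5384 -0.2477  0.1151] yaw(x axis) -46.2 zax [ 0.069  0.    -0.998] F [ 1.1 -5.6 -1.4] w 0.0227 q7 -0.66
angle -142.5 radius 0.0784
[[1, -0.53, 0.01, -0.03, 0], [1, -0.48, -0.2, -0.01, 0], [1, -0.44, -0.29, -0.01, 0], [1, -0.37, -0.37, 0.0, 0], [1, -0.29, -0.43, 0.01, 0], [1, -0.21, -0.48, 0.01, 0], [1, -0.11, -0.51, 0.02, 0], [1, -0.01, -0.52, 0.03, 0], [1, 0.09, -0.52, 0.03, 0], [1, 0.19, -0.49, 0.03, 0], [1, 0.28, -0.44, 0.04, 0], [1, 0.36, -0.38, 0.04, 0], [1, 0.42, -0.31, 0.04, 0], [1, 0.47, -0.22, 0.03, 0]]
```

Call:
{"op": "carry_out", "data": {"rows": [[1,-0.53,-0.06,-0.01,0],[1,-0.48,-0.2,-0.01,0],[1,-0.44,-0.29,-0.01,0],[1,-0.37,-0.37,0.02,0],[1,-0.29,-0.43,0.03,0],[1,-0.21,-0.48,0.04,0],[1,-0.11,-0.51,0.04,0],[1,-0.01,-0.52,0.04,0],[1,0.09,-0.52,0.03,0],[1,0.19,-0.49,0.03,0],[1,0.28,-0.44,0.04,0]]}}

```text
time: 47.6
ee_pos: [0.5859, -0.1175, 0.1113]
eef_rot: [0.918, -0.395, 0.029, -0.006]
ft_force: [-5.6, -0.1, 6.0]
width: 0.0229
```

```bash
python3 - <<'E'
from h import *
arc(12,-11,rad=.082)
E
```

```text
t 47.6 p [ 0.5859 -0.1175  0.1113] yaw(x axis) -46.7 zax [ 0.057 -0.012 -0.998] F [-5.6 -0.1  6. ] w 0.0229 q7 -0.96
angle 100.0 radius 0.0837
[[1, 0.38, -0.38, 0.03, 0], [1, 0.4, -0.34, 0.03, 0], [1, 0.46, -0.25, 0.03, 0], [1, 0.5, -0.16, 0.03, 0], [1, 0.52, -0.06, 0.03, 0], [1, 0.52, 0.04, 0.02, 0], [1, 0.51, 0.13, 0.02, 0], [1, 0.47, 0.23, 0.01, 0], [1, 0.42, 0.31, 0.01, 0], [1, 0.35, 0.39, 0.0, 0], [1, 0.27, 0.45, -0.0, 0], [1, 0.18, 0.49, -0.01, 0]]
```

Call:
{"op": "carry_out", "data": {"rows": [[1,0.4,-0.36,0.02,0],[1,0.42,-0.32,0.02,0],[1,0.46,-0.25,0.03,0],[1,0.5,-0.16,0.03,0],[1,0.52,-0.06,0.03,0],[1,0.52,0.04,0.02,0],[1,0.51,0.13,0.02,0],[1,0.23,0.1,0,0],[1,0,0,0,0]]}}

```text
time: 48.35
ee_pos: [0.6781, -0.1687, 0.112]
eef_rot: [0.92, -0.392, 0.018, -0.006]
ft_force: [-4.4, 1.5, 4.7]
width: 0.0232
```

```bash
python3 - <<'E'
from h import *
arc(4,-11,rad=.082)
c=cam('wrist'); im=camera('wrist'); cv2.imwrite('pics/p1.png',im); ct=cam('top'); t=camera('top'); cv2.imwrite('pics/p1t.png',t); s=camera('scene'); cs=cam('scene')
O=np.array([.6005,-.2018])
for n,cc in (('wrist',c),('top',ct),('scene',cs)):
  for q,z in (('pointer_tip',.036),('peg_mark',.036)):
    for d in pinpoint(q,n)[:2]:
        p=ray(cc,d['xy'],z)[:2]-O; print(n,q,round(d['conf'],2),np.round(d['xy']),'ang',round(np.degrees(np.arctan2(p[1],p[0])),1),'r',round(np.hypot(*p),4))
cv2.imwrite('pics/p1s.png',np.hstack([cv2.resize(im,(440,330)),cv2.resize(s[270:420,230:380],(330,330),interpolation=cv2.INTER_CUBIC)]))
E
```

```text
t 48.35 p [ 0.6781 -0.1687  0.112 ] yaw(x axis) -46.2 zax [ 0.037 -0.003 -0.999] F [-4.4  1.5  4.7] w 0.0232 q7 -0.9
angle 22.0 radius 0.0837
[[1, 0.44, 0.29, 0.01, 0], [1, 0.41, 0.33, 0.0, 0], [1, 0.34, 0.4, -0.0, 0], [1, 0.26, 0.46, -0.0, 0]]
scene pointer_tip 0.59 [284. 328.] ang 177.1 r 0.0582
scene peg_mark 0.7 [286. 328.] ang 173.6 r 0.0554
scene peg_mark 0.59 [489. 234.] ang 74.8 r 0.4755
```

View pics/p1s.png

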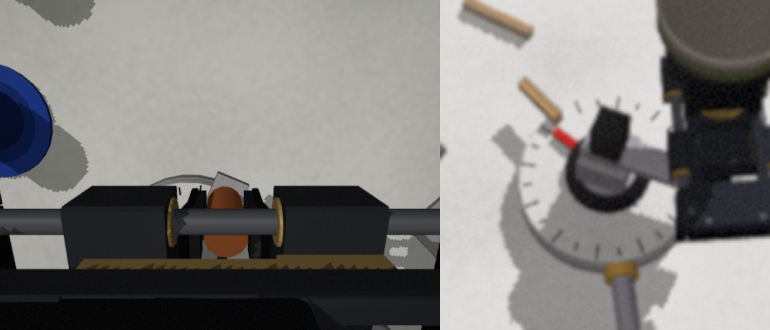

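```bash
cat > sc.py <<'E'
from h import *
cs=cam('scene'); s0=cv2.imread('pics/scene0.png')
def red(im):
    h=cv2.cvtColor(im,cv2.COLOR_BGR2HSV); m=cv2.inRange(h,(0,150,90),(8,255,255))|cv2.inRange(h,(172,150,90),(180,255,255)); m[:300]=0;m[400:]=0;m[:,:260]=0;m[:,360:]=0; return ray(cs,cen(m)[0],.036)[:2],int(m.sum()/255)
b=(s0[325:372,280:332].max(2)<40).astype(np.uint8); k=cv2.convexHull(cv2.findNonZero(cv2.morphologyEx(b,cv2.MORPH_OPEN,np.ones((3,3))))); O=ray(cs,cen(k)[0]+[280,325],.034)[:2]; print('O scene',O)
h=cv2.cvtColor(s0,cv2.COLOR_BGR2HSV); m=cv2.inRange(h,(8,60,60),(25,255,255)); w=np.zeros_like(m); w[302:326,262:288]=m[302:326,262:288]; P=ray(cs,cen(w)[0],.042)[:2]; print('peg',P,cen(w)[1]/255)
an=lambda p:np.degrees(np.arctan2(*(p-O)[::-1]))
print('peg ang',an(P),'r',np.hypot(*(P-O))); print('red0',an(red(s0)[0])); im=camera('scene'); r,n=red(im); print('red now',an(r),np.hypot(*(r-O)),n)
E
python3 sc.py
```

```text
O scene [ 0.6047996  -0.20651427]
peg [ 0.51403965 -0.19123471] 126.0
peg ang 170.44378551657064 r 0.09203712917437576
red0 -40.70126702902083
red now 175.4003133258309 0.05261384553325029 38
```

Call:
{"op": "carry_out", "data": {"rows": [[1,0.25,0.14,0,0],[1,0.22,0.16,0,0],[1,0.2,0.17,0,0],[1,0,0,0,0],[1,0,0,0,0]]}}

```text
time: 49.27
ee_pos: [0.6822, -0.1877, 0.113]
eef_rot: [0.921, -0.389, 0.017, -0.008]
ft_force: [-1.5, 3.1, 3.0]
width: 0.0231
```

```bash
python3 sc.py | tail -1; python3 -c "
from h import *
arc(3,-5,rad=.082)"
```

```text
red now 172.30616412781063 0.053501243188125304 34
t 49.32 p [ 0.6822 -0.1878  0.1131] yaw(x axis) -45.9 zax [ 0.037  0.002 -0.999] F [-0.3  3.5  4. ] w 0.023 q7 -0.86
angle 8.5 radius 0.0826
[[1, 0.18, 0.16, -0.0, 0], [1, 0.17, 0.16, -0.0, 0], [1, 0.16, 0.18, -0.0, 0]]
```

Call:
{"op": "carry_out", "data": {"rows": [[-1,0,0,0,0],[-1,0,0,0,0],[-1,0,0,0,0],[-1,0,0,0,0],[-1,0,0,0,0],[-1,0,0,-0.6,0],[-1,0,0,-0.9,0],[-1,0,0,-0.9,0],[-1,0,0,-0.9,0],[-1,-0.2,0.6,-0.2,0],[-1,-0.3,0.9,0,0],[-1,-0.3,0.9,0,0],[-1,-0.3,0.9,0,0],[-1,-0.3,0.9,0,0],[-1,-0.2,0.8,0,0],[-1,0,0.4,0,0],[-1,0,0,0,0],[-1,0,0,0,0]]}}

```text
time: 50.82
ee_pos: [0.5205, -0.2726, 0.214]
eef_rot: [0.92, -0.391, 0.017, -0.004]
ft_force: [0.3, 0.2, -0.1]
width: 0.087
```

```bash
cat > x.py <<'E'
from h import *
st(); c=cam('wrist'); im=camera('wrist'); cv2.imwrite('pics/x1.png',im)
cr=[ray(c,d['xy'],.045)[:2] for d in pinpoint('crank','wrist')[:1]]; hg=[ray(c,d['xy'],.115)[:2] for d in pinpoint('handle_grip','wrist')[:1]]; print('crank',cr,'handle',hg)
h=cv2.cvtColor(im,cv2.COLOR_BGR2HSV); m=cv2.inRange(h,(0,150,80),(7,255,255))|cv2.inRange(h,(172,150,80),(180,255,255)); m[260:]=0
n,l,s,cc=cv2.connectedComponentsWithStats(m); k=1+np.argmax(s[1:,4]); pr=ray(c,cc[k],.036)[:2]; print('red px',cc[k],s[k],pr)
pt=[ray(c,d['xy'],.036)[:2] for d in pinpoint('pointer_tip','wrist')[:1]]; pm=[ray(c,d['xy'],.036)[:2] for d in pinpoint('peg_mark','wrist')[:1]]
pw=cv2.inRange(h,(8,60,60),(25,255,255)); pw[260:]=0; n,l,s,cc=cv2.connectedComponentsWithStats(pw); 
for k in range(1,n):
    if s[k,4]>150: print('wood px',cc[k],s[k],ray(c,cc[k],.043)[:2])
O=np.array([.6008,-.202])
for nme,p in [('red',pr)]+[('tip',a) for a in pt]+[('mark',a) for a in pm]: print(nme,np.round(p,4),round(np.degrees(np.arctan2(*(p-O)[::-1])),1),np.hypot(*(p-O)))
E
python3 x.py; python3 sc.py|tail -1
```

```text
t 50.82 p [ 0.5205 -0.2726  0.214 ] yaw(x axis) -46.0 zax [ 0.035 -0.006 -0.999] F [ 0.3  0.2 -0.1] w 0.087 q7 -0.57
crank [array([ 0.59931827, -0.20153697])] handle []
red px [282.65172414 133.63793103] [270 120  26  28 290] [ 0.55324504 -0.20032856]
wood px [423.65952381  84.25      ] [417  67  14  36 420] [ 0.65388324 -0.25283565]
wood px [239.4876905  162.91207503] [212 139  56  49 853] [ 0.51394362 -0.19168435]
wood px [125.03819785 207.58863859] [ 101  171   49   77 1021] [ 0.42525501 -0.14969392]
wood px [562.8540856  249.74708171] [547 235  37  25 514] [ 0.64675072 -0.43259026]
red [ 0.5532 -0.2003] 178.0 0.04758432551112791
tip [ 0.5395 -0.1999] 178.1 0.06131487154444001
mark [ 0.5404 -0.1944] 172.8 0.06090834566218295
red now 172.2373590473696 0.05272247005616466 34
```

View pics/x1.png

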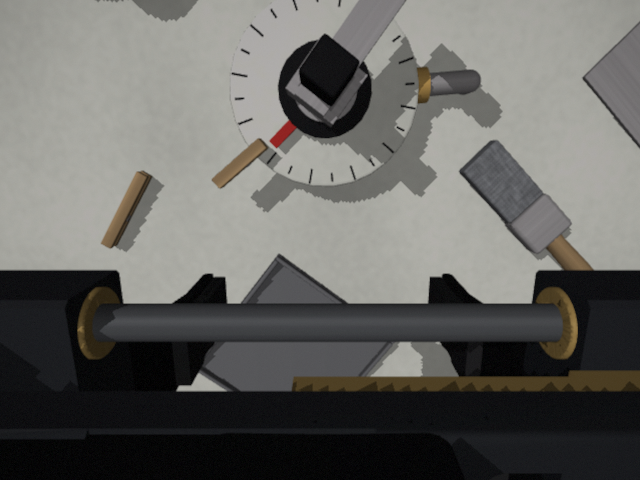

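```bash
cat > y.py <<'E'
from h import *
import sys
E=np.eye(4)
def ana(im,c,box):
    x0,y0,x1,y1=box
    b=(im[y0:y1,x0:x1].max(2)<45).astype(np.uint8); b=cv2.morphologyEx(b,cv2.MORPH_OPEN,np.ones((3,3))); n,l,s,_=cv2.connectedComponentsWithStats(b); k=1+np.argmax(s[1:,4])
    hl=cv2.convexHull(cv2.findNonZero((l==k).astype(np.uint8))).astype(np.float32)+np.float32([x0,y0]); W=np.array([ray(c,p[0],.035)[:2] for p in hl])
    A=np.c_[2*W,np.ones(len(W))]; 
    for _ in range(6):
        q=np.linalg.lstsq(A,(W**2).sum(1),rcond=None)[0]; r=np.sqrt(q[2]+q[0]**2+q[1]**2); e=np.abs(np.hypot(*(W-q[:2]).T)-r); k=e<=np.quantile(e,.85); W=W[k];A=A[k]
    O=q[:2]; print('disc',np.round(O,4),'r',round(r,4))
    h=cv2.cvtColor(im,cv2.COLOR_BGR2HSV); m=cv2.inRange(h,(0,150,80),(7,255,255))|cv2.inRange(h,(172,150,80),(180,255,255)); m[260:]=0
    n,l,s,cc=cv2.connectedComponentsWithStats(m); k=1+np.argmax(s[1:,4]); pts=np.array([ray(c,p[0],.036)[:2] for p in cv2.findNonZero((l==k).astype(np.uint8))],np.float32)
    v=cv2.fitLine(pts,cv2.DIST_L2,0,.01,.01).ravel(); d=v[2:]-O; v2=v[:2]*np.sign(v[:2]@d); a=lambda d:round(np.degrees(np.arctan2(d[1],d[0])),1); print('red by centroid',a(d),'by own line',a(v2))
    w=cv2.inRange(h,(8,60,60),(25,255,255)); w[260:]=0; n,l,s,cc=cv2.connectedComponentsWithStats(w)
    for k in range(1,n):
        p=ray(c,cc[k],.043)[:2]-O
        if s[k,4]>150 and .07<np.hypot(*p)<.11 and p[0]<0:
            pts=np.array([ray(c,q[0],.043)[:2] for q in cv2.findNonZero((l==k).astype(np.uint8))],np.float32); v=cv2.fitLine(pts,cv2.DIST_L2,0,.01,.01).ravel()[:2]; v=v*np.sign(v@p); print('peg by centroid',a(p),'own line',a(v),np.hypot(*p))
if __name__=='__main__':
    c6=(camera_info('wrist'),np.load('c6.npy')); ana(cv2.imread('pics/w6.png'),c6,(255,40,385,175))
    ana(cv2.imread('pics/x1.png'),cam('wrist'),(265,25,385,150))
E
python3 y.py
```

```text
disc [ 0.5998 -0.2014] r 0.0355
red by centroid -41.4 by own line -40.8
peg by centroid 173.5 own line 173.4 0.0863569871642589
disc [ 0.6009 -0.1994] r 0.0356
red by centroid 178.9 by own line 178.8
peg by centroid 173.8 own line 173.5 0.08654280278181399
```

```bash
python3 - <<'E'
from h import *
c=cam('wrist'); im=cv2.imread('pics/x1.png'); m=cv2.inRange(cv2.cvtColor(im,cv2.COLOR_BGR2HSV),(5,150,60),(18,255,255)); m[60:]=0; print('orange',m.sum()/255)
st(); go((.6822,-.1878),.2); go((.6822,-.1878),.113)
E
```

```text
orange 0.0
t 51.12 p [ 0.5216 -0.2711  0.2137] yaw(x axis) -45.8 zax [ 0.035 -0.004 -0.999] F [-0.4 -0.1  0.5] w 0.087 q7 -0.57
shift units [ 1.73 -5.76  0.63] turn units None
shift units [ 1.65 -5.7   3.53] turn units None
```

Call:
{"op": "carry_out", "data": {"rows": [[-1,0.25,-0.9,0.05,0],[-1,0.3,-0.95,0.05,0],[-1,0.3,-0.95,0.05,0],[-1,0.3,-0.95,0.05,0],[-1,0.3,-0.95,0.05,0],[-1,0.1,-0.8,0,0],[-1,0,0,0,0]]}}

```text
time: 51.7
ee_pos: [0.6802, -0.1843, 0.2081]
eef_rot: [0.921, -0.39, 0.016, -0.005]
ft_force: [0.1, 0.7, -0.0]
width: 0.0871
```

```bash
python3 - <<'E'
from h import *
st(); c=cam('wrist'); im=camera('wrist'); m=cv2.inRange(cv2.cvtColor(im,cv2.COLOR_BGR2HSV),(4,140,40),(18,255,255)); m[372:]=0;m[:,:230]=0;m[:,430:]=0
n,l,s,cc=cv2.connectedComponentsWithStats(m); k=1+np.argmax(s[1:,4]); print(s[k],ray(c,cc[k],.125)); print([np.round(ray(c,d['xy'],.115),4) for d in pinpoint('handle_grip','wrist')[:1]])
go((.6822,-.1878),.113)
E
```

```text
t 51.7 p [ 0.6802 -0.1843  0.2081] yaw(x axis) -45.9 zax [ 0.032 -0.003 -0.999] F [ 0.1  0.7 -0. ] w 0.0871 q7 -0.84
[ 311  231   40   54 1693] [ 0.68217811 -0.18821042  0.125     ]
[array([ 0.682, -0.188,  0.115])]
shift units [ 0.01 -0.06  3.17] turn units None
```

Call:
{"op": "carry_out", "data": {"rows": [[-1,0.03,0.02,0.8,0],[-1,0,0,0.8,0],[-1,0,0,0.8,0],[-1,0,0,0.5,0],[-1,0,0,0.2,0],[1,0,0,0,0],[1,0,0,0,0],[1,0,0,0,0],[1,0,0,0,0],[1,0,0,0,0],[1,0,0,0,0],[1,0,0,0,0],[1,0,0,0,0],[1,0,0,0,0],[1,0,0,0,0],[1,0,0,0,0]]}}

```text
time: 53.13
ee_pos: [0.679, -0.1963, 0.1192]
eef_rot: [0.919, -0.395, 0.019, -0.002]
ft_force: [-0.6, 3.9, 1.4]
width: 0.0232
```

```bash
python3 sc.py|tail -1;python3 - <<'E'
from h import *
arc(5,-5,z=.113,rad=.082)
E
```

```text
red now 171.90294161484226 0.05298531495669781 32
t 53.18 p [ 0.6791 -0.1962  0.1192] yaw(x axis) -46.5 zax [ 0.036 -0.011 -0.999] F [-3.7  3.8 -0.4] w 0.0231 q7 -0.87
angle 2.8 radius 0.0786
[[1, 0.24, 0.08, 0.21, 0], [1, 0.16, 0.18, 0.0, 0], [1, 0.14, 0.19, 0.0, 0], [1, 0.13, 0.2, 0.0, 0], [1, 0.11, 0.21, -0.0, 0]]
```

Call:
{"op": "carry_out", "data": {"rows": [[1,0.17,0.16,0.05,0],[1,0.16,0.18,0.05,0],[1,0.14,0.19,0,0],[1,0.13,0.2,0,0],[1,0,0,0,0],[1,0,0,0,0]]}}

```text
time: 53.68
ee_pos: [0.6778, -0.2185, 0.1193]
eef_rot: [0.92, -0.392, 0.019, -0.006]
ft_force: [-1.3, 3.0, -0.4]
width: 0.023
```

```bash
python3 sc.py|tail -1;python3 - <<'E'
from h import *
arc(5,-5,z=.113,rad=.082)
E
```

```text
red now 169.02528172706187 0.05444097060154879 34
t 53.73 p [ 0.6777 -0.2186  0.1192] yaw(x axis) -46.2 zax [ 0.04  -0.005 -0.999] F [-1.6  2.5  2.7] w 0.0233 q7 -0.82
angle -13.5 radius 0.0795
[[1, 0.18, 0.17, 0.21, 0], [1, 0.1, 0.22, -0.0, 0], [1, 0.08, 0.22, -0.0, 0], [1, 0.06, 0.23, -0.0, 0], [1, 0.04, 0.23, -0.0, 0]]
```

Call:
{"op": "carry_out", "data": {"rows": [[1,0.12,0.21,0,0],[1,0.05,0.11,0,0],[1,0,0,0,0]]}}

```text
time: 53.98
ee_pos: [0.6756, -0.2264, 0.1196]
eef_rot: [0.92, -0.39, 0.02, -0.007]
ft_force: [-1.1, 3.5, 0.5]
width: 0.0229
```

```bash
python3 sc.py|tail -1;python3 - <<'E'
from h import *
arc(1,-5,z=.113,rad=.082)
E
```

```text
red now 167.6841304708763 0.055304701789296536 31
t 54.03 p [ 0.6756 -0.2262  0.1196] yaw(x axis) -46.0 zax [ 0.042 -0.003 -0.999] F [-1.4  2.   1.6] w 0.0231 q7 -0.81
angle -19.2 radius 0.0796
[[1, 0.16, 0.19, 0.22, 0]]
```

Call:
{"op": "carry_out", "data": {"rows": [[-1,0,0,0,0],[-1,0,0,0,0],[-1,0,0,0,0],[-1,0,0,0,0],[-1,0,0,0,0],[-1,0,0,-0.6,0],[-1,0,0,-0.9,0],[-1,0,0,-0.9,0],[-1,0,0,-0.7,0],[-1,-0.4,0.6,0,0],[-1,-0.5,0.9,0,0],[-1,-0.5,0.9,0,0],[-1,-0.5,0.9,0,0],[-1,-0.4,0.9,0,0],[-1,-0.2,0.6,0,0],[-1,0,0,0,0],[-1,0,0,0,0]]}}

```text
time: 55.45
ee_pos: [0.5091, -0.2778, 0.2089]
eef_rot: [0.919, -0.393, 0.022, -0.003]
ft_force: [0.7, 0.6, 0.3]
width: 0.087
```

```bash
cat > z.py <<'E'
from y import *
s=st(); c=cam('wrist'); im=camera('wrist'); cv2.imwrite('pics/x2.png',im); p=proj(c,[.6009,-.2,.035]).astype(int); print(p)
ana(im,c,(p[0]-60,max(0,p[1]-62),p[0]+60,p[1]+62))
for q,z in (('crank',.045),('handle_grip',.115)): print(q,[np.round(ray(c,d['xy'],z),4) for d in pinpoint(q,'wrist')[:1]])
E
python3 z.py
```

```text
t 55.45 p [ 0.5091 -0.2778  0.2089] yaw(x axis) -46.3 zax [ 0.043 -0.012 -0.999] F [0.7 0.6 0.3] w 0.087 q7 -0.56
[327  70]
disc [ 0.6    -0.2013] r 0.0356
red by centroid 173.1 by own line 172.6
peg by centroid 173.7 own line 173.4 0.08677767106953452
crank [array([ 0.5988, -0.2004,  0.045 ])]
handle_grip []
```

Call:
{"op": "carry_out", "data": {"rows": [[-1,0,0,0,-1],[-1,0,0,0,-1],[-1,0,0,0,-1],[-1,0,0,0,-1],[-1,0,0,0,-1],[-1,0,0,0,-1],[-1,0,0,0,0]]}}

```text
time: 56.18
ee_pos: [0.5193, -0.2689, 0.2087]
eef_rot: [0.992, -0.121, 0.024, -0.001]
ft_force: [0.6, -0.2, -0.4]
width: 0.0869
```

```bash
python3 - <<'E'
from h import *
st(); go((.6,-.225),.21)
E
```

```text
t 56.18 p [ 0.5193 -0.2689  0.2087] yaw(x axis) -13.9 zax [ 0.048 -0.004 -0.999] F [ 0.6 -0.2 -0.4] w 0.0869 q7 -0.04
shift units [ 2.26 -2.07  0.08] turn units None
```

Call:
{"op": "carry_out", "data": {"rows": [[-1,0.7,-0.7,0,0],[-1,0.8,-0.7,0,0],[-1,0.7,-0.6,0,0],[-1,0,0,0,0],[-1,0,0,0,0]]}}

```text
time: 56.6
ee_pos: [0.6037, -0.2228, 0.2109]
eef_rot: [0.991, -0.128, 0.024, -0.003]
ft_force: [-0.6, -0.1, -0.4]
width: 0.087
```

```bash
cat > k.py <<'E'
from h import *
st(); c=cam('wrist'); im=camera('wrist'); cv2.imwrite('pics/k.png',im)
for q,z in (('crank',.045),('handle_grip',.115)): print(q,[(np.round(d['xy']),np.round(ray(c,d['xy'],z),4),round(d['conf'],2)) for d in pinpoint(q,'wrist')[:2]])
h=cv2.cvtColor(im,cv2.COLOR_BGR2HSV); m=cv2.inRange(h,(4,140,40),(18,255,255)); m[280:]=0; n,l,s,cc=cv2.connectedComponentsWithStats(m)
for k in range(1,n):
    if s[k,4]>300: print('orange',s[k],ray(c,cc[k],.12))
b=(im.max(2)<38).astype(np.uint8); b[268:]=0; n,l,s,cc=cv2.connectedComponentsWithStats(b)
for k in range(1,n):
    if s[k,4]>300: print('black',s[k],cc[k],ray(c,cc[k],.115))
E
python3 k.py
```

```text
t 56.6 p [ 0.6037 -0.2228  0.2109] yaw(x axis) -14.7 zax [ 0.048 -0.001 -0.999] F [-0.6 -0.1 -0.4] w 0.087 q7 -0.22
crank [(array([305., 202.]), array([ 0.5995, -0.2018,  0.045 ]), 0.78)]
handle_grip [(array([435., 214.]), array([ 0.6791, -0.2207,  0.115 ]), 0.6)]
orange [ 404  194   62   49 2091] [ 0.67755937 -0.22144606  0.12      ]
black [ 261  156   87   77 1713] [294.48628138 181.30122592] [ 0.60027007 -0.17823471  0.115     ]
black [ 280  191   51   53 2111] [306.91615348 216.67740407] [ 0.60173561 -0.20105049  0.115     ]
```

View pics/k.png

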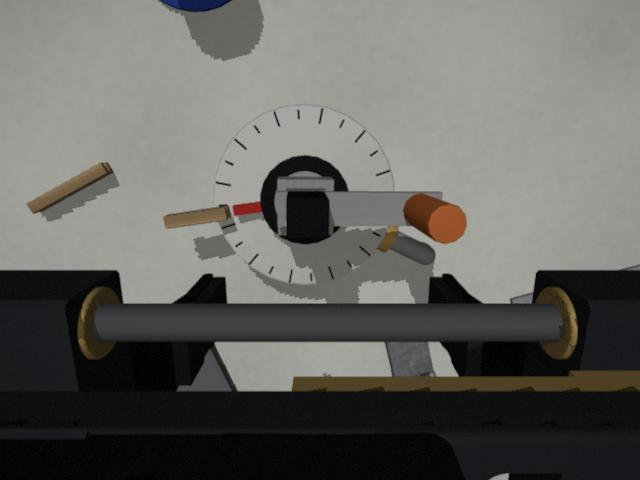

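```bash
python3 - <<'E'
from h import *
go((.601,-.2014),.103,-11)
E
```

```text
shift units [-0.4  -0.69  3.6 ] turn units -0.7478205271349225
```

Call:
{"op": "carry_out", "data": {"rows": [[-1,-0.3,-0.65,0.2,-0.7],[-1,0,0,0.8,0],[-1,0,0,0.8,0],[-1,0,0,0.6,0],[-1,0,0,0,0]]}}

```text
time: 57.17
ee_pos: [0.5998, -0.2081, 0.1388]
eef_rot: [0.994, -0.102, 0.025, 0.001]
ft_force: [-1.3, -1.1, -0.0]
width: 0.0871
```

```bash
python3 - <<'E'
from h import *
st();go((.601,-.2014),.103,-11)
E
```

```text
t 57.17 p [ 0.5998 -0.2081  0.1388] yaw(x axis) -11.7 zax [ 0.05  -0.008 -0.999] F [-1.3 -1.1 -0. ] w 0.0871 q7 -0.23
shift units [-0.07 -0.22  1.19] turn units -0.14291211000886506
```

Call:
{"op": "carry_out", "data": {"rows": [[-1,0,-0.2,0.6,0],[-1,0,0,0.5,0],[-1,0,0,0,0]]}}

```text
time: 57.42
ee_pos: [0.6017, -0.2058, 0.1066]
eef_rot: [0.994, -0.105, 0.026, 0.003]
ft_force: [-0.6, -0.5, -1.4]
width: 0.0868
```

```bash
python3 - <<'E'
from h import *
st();go((.601,-.2014),.103,-11)
E
```

```text
t 57.42 p [ 0.6017 -0.2058  0.1066] yaw(x axis) -12.0 zax [ 0.051 -0.01  -0.999] F [-0.6 -0.5 -1.4] w 0.0868 q7 -0.26
shift units [-0.06 -0.14  0.12] turn units -0.20853680362056934
```

Call:
{"op": "carry_out", "data": {"rows": [[-1,-0.05,-0.12,0.1,0],[1,0,0,0,0],[1,0,0,0,0],[1,0,0,0,0],[1,0,0,0,0],[1,0,0,0,0],[1,0,0,0,0],[1,0,0,0,0],[1,0,0,0,0],[1,0,0,0,0],[1,0,0,0,0],[1,0.02,0,-0.4,0],[1,0.02,0,-0.4,0],[1,0.02,0,-0.4,0],[1,0.02,0,-0.5,0],[1,0,0,-0.5,0],[1,0,0,-0.5,0],[1,0,0,-0.4,0],[1,0,0,0,0]], "force": 30}}

```text
time: 59.0
ee_pos: [0.5983, -0.2027, 0.2086]
eef_rot: [0.994, -0.106, 0.026, 0.003]
ft_force: [-0.4, -0.5, -2.1]
width: 0.0264
```

```bash
python3 sc.py|tail -1; python3 - <<'E'
from h import *
st();go((.407,-.344),.2)
im=camera('scene'); ct=cam('top'); t=camera('top'); cv2.imwrite('pics/q.png',t)
for n,c in (('top',ct),('wrist',cam('wrist'))):
    if n=='wrist': camera('wrist')
    for d in pinpoint('crank_tray',n)[:1]: print(n,np.round(ray(c,d['xy'],0),4),round(d['conf'],2))
E
```

```text
red now 167.5001287293905 0.05359889411297016 37
t 59.05 p [ 0.598  -0.2028  0.2075] yaw(x axis) -12.2 zax [ 0.051 -0.012 -0.999] F [ 0.5 -0.6 -2.9] w 0.0261 q7 -0.21
shift units [-5.24  5.94 -0.02] turn units None
top [ 0.4098 -0.3412  0.    ] 0.84
```

Call:
{"op": "carry_out", "data": {"rows": [[1,-0.6,0.7,0,0],[1,-0.8,0.9,0,0],[1,-0.8,0.9,0,0],[1,-0.8,0.9,0,0],[1,-0.8,0.9,0,0],[1,-0.8,0.9,0,0],[1,-0.5,0.5,0,0],[1,0,0,0,0],[1,0,0,0,0]]}}

```text
time: 60.05
ee_pos: [0.4006, -0.3396, 0.1882]
eef_rot: [0.994, -0.104, 0.02, -0.002]
ft_force: [0.9, 0.8, -2.8]
width: 0.0261
```

```bash
python3 - <<'E'
from h import *
st();go((.405,-.343),.068)
c=cam('wrist'); camera('wrist')
for d in silhouettes('crank_tray','wrist')[:1]: print(d['conf'],d['box'])
E
```

```text
t 60.05 p [ 0.4006 -0.3396  0.1882] yaw(x axis) -12.0 zax [ 0.039 -0.    -0.999] F [ 0.9  0.8 -2.8] w 0.0261 q7 0.28
shift units [0.01 0.11 4.01] turn units None
0.77 [322.8, 202.6, 207.0, 173.5]
```

Call:
{"op": "carry_out", "data": {"rows": [[1,0,0.1,0.6,0],[1,0,0,0.8,0],[1,0,0,0.8,0],[1,0,0,0.8,0],[1,0,0,0.6,0],[1,0,0,0.3,0],[1,0,0,0,0]]}}

```text
time: 60.73
ee_pos: [0.4179, -0.3343, 0.0689]
eef_rot: [0.995, -0.095, 0.024, -0.003]
ft_force: [-0.1, -0.1, -2.2]
width: 0.0258
```

```bash
python3 - <<'E'
from h import *
st();go((.405,-.343),.062)
E
```

```text
t 60.73 p [ 0.4179 -0.3343  0.0689] yaw(x axis) -10.9 zax [ 0.049  0.001 -0.999] F [-0.1 -0.1 -2.2] w 0.0258 q7 0.16
shift units [-0.38  0.37  0.21] turn units None
```

Call:
{"op": "carry_out", "data": {"rows": [[1,-0.3,0.3,0,0],[1,0,0,0.1,0],[1,0,0,0.1,0],[1,0,0,0,0]]}}

```text
time: 61.07
ee_pos: [0.4126, -0.3404, 0.0689]
eef_rot: [0.995, -0.092, 0.026, -0.001]
ft_force: [-0.0, 0.9, -3.5]
width: 0.0261
```

```bash
python3 - <<'E'
from h import *
st();go((.405,-.343),.062)
E
```

```text
t 61.07 p [ 0.4126 -0.3404  0.0689] yaw(x axis) -10.6 zax [ 0.051 -0.002 -0.999] F [-0.   0.9 -3.5] w 0.0261 q7 0.18
shift units [-0.25  0.13  0.22] turn units None
```

Call:
{"op": "carry_out", "data": {"rows": [[1,-0.1,0,0.15,0],[1,0,0,0.15,0],[1,0,0,0,0]]}}

```text
time: 61.32
ee_pos: [0.4144, -0.3414, 0.0671]
eef_rot: [0.995, -0.091, 0.028, 0.002]
ft_force: [-0.5, 0.0, -3.3]
width: 0.0262
```

Call:
{"op": "carry_out", "data": {"rows": [[1,0,0,0.1,0],[1,0,0,0,0]]}}

```text
time: 61.48
ee_pos: [0.4167, -0.342, 0.0665]
eef_rot: [0.995, -0.091, 0.03, 0.004]
ft_force: [-0.8, -0.6, -3.7]
width: 0.026
```

Call:
{"op": "carry_out", "data": {"rows": [[1,-0.1,0,0.3,0],[1,0,0,0,0]]}}

```text
time: 61.65
ee_pos: [0.419, -0.3437, 0.0618]
eef_rot: [0.995, -0.09, 0.034, 0.007]
ft_force: [-0.0, -0.3, -3.8]
width: 0.0262
```

Call:
{"op": "carry_out", "data": {"rows": [[1,0,0,0.1,0],[-1,0,0,0,0],[-1,0,0,0,0],[-1,0,0,0,0],[-1,0,0,0,0],[-1,0,0,0,0],[-1,0,0,-0.5,0],[-1,0,0,-0.8,0],[-1,0,0,-0.8,0],[-1,0,0,-0.8,0],[-1,0,0,-0.8,0],[-1,0,0.3,-0.8,0],[-1,0,0.3,-0.4,0],[-1,0,0,0,0]]}}

```text
time: 62.82
ee_pos: [0.4062, -0.3565, 0.209]
eef_rot: [0.995, -0.088, 0.035, 0.005]
ft_force: [0.4, 0.0, -0.5]
width: 0.087
```

```bash
python3 k.py; python3 sc.py | tail -1; python3 - <<'E'
from h import *
im=camera('top'); c=cam('top')
for col in ['blue','yellow','green','brown']:
    print(*find('pot_'+col,'top',POT,im)[:1])
    for d in pinpoint('saucer_'+col,'top')[:1]: print('   saucer',np.round(ray(c,d['xy'],0),4))
camera('wrist'); cw=cam('wrist')
for d in pinpoint('crank_tray','wrist')[:1]: print('tray',np.round(ray(cw,d['xy'],0),4),d['conf'])
E
```

```text
t 62.82 p [ 0.4062 -0.3565  0.209 ] yaw(x axis) -10.1 zax [ 0.068 -0.016 -0.998] F [ 0.4  0.  -0.5] w 0.087 q7 0.34
crank [(array([324., 195.]), array([ 0.4195, -0.3359,  0.045 ]), 0.95), (array([ 57., 185.]), array([ 0.2266, -0.2919,  0.045 ]), 0.81)]
handle_grip [(array([444., 204.]), array([ 0.4896, -0.3445,  0.115 ]), 0.6), (array([ 99., 272.]), array([ 0.2738, -0.3461,  0.115 ]), 0.58)]
orange [ 415  187   55   42 1588] [ 0.48677973 -0.34518525  0.12      ]
black [ 492    0   76   21 1132] [528.5          8.15282686] [ 0.54819206 -0.24344327  0.115     ]
black [   0  171   51   54 1929] [ 19.64593053 196.01710731] [ 0.24514038 -0.29316664  0.115     ]
black [ 314  185   37   41 1485] [331.87676768 205.15286195] [ 0.42071884 -0.33216376  0.115     ]
red now 167.5001287293905 0.05359889411297016 37
('pot_blue', 0.81, array([0.5728, 0.0124]), 'area ratio', 0.96, array([86., 38., 18.]))
   saucer [0.572  0.0084 0.    ]
('pot_yellow', 0.56, array([0.5838, 0.278 ]), 'area ratio', 0.95, array([ 10.,  94., 115.]))
   saucer [0.5788 0.2765 0.    ]
('pot_green', 0.75, array([0.5872, 0.146 ]), 'area ratio', 0.9, array([31., 67., 17.]))
   saucer [0.5778 0.1517 0.    ]
('pot_brown', 0.91, array([0.6028, 0.3975]), 'area ratio', 0.88, array([17., 26., 45.]))
   saucer [0.6016 0.3922 0.    ]
tray [ 0.4063 -0.3443  0.    ] 0.87
```

```bash
python3 - <<'E'
from h import *
c=cam('wrist'); camera('wrist'); a=[ray(c,d['xy'],.004) for d in pinpoint('crank','wrist')[:1]][0]; b=[ray(c,d['xy'],.074) for d in pinpoint('handle_grip','wrist')[:1]][0]
D=np.hypot(*(a-b)[:2]); print(a,b,'dist',D)
camera('top'); ct=cam('top')
for q in('jar','ceramic_bowl','spare_peg_a','scrub_brush'): print(q,[np.round(d['xy']) for d in pinpoint(q,'top')[:2]])
if abs(D-.08)<.008: print('close',close_job())
E
```

```text
[ 0.42304209 -0.34260907  0.004     ] [ 0.50055285 -0.35463507  0.074     ] dist 0.07843813994284529
jar [array([182., 192.]), array([450., 261.])]
ceramic_bowl [array([322., 208.])]
spare_peg_a [array([377., 265.]), array([257., 150.])]
scrub_brush [array([488., 180.])]
the job is handed in; nothing more can be done
close None
```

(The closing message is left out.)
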